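# Store the setting block, then hold the leg at its mark and clamp it

## Task

The medium setting block still stands in front of the foot of the telescopic leg on the jig: put it back upright and fully down in the storage socket whose hole is cut to its size, and let go of it. Then pull the sprung leg out until the end face of its foot stands over the mark line on the jig's board and, while holding it there, squeeze the open cam lever flat against the leg; do not close the lever away from the mark. Finish holding: keep the leg at the mark with the closed lever gripped between the fingers, because the leg springs back if it is let go, and leave the other things on the bench undisturbed.

Things in the scene. Friction and masses are not known exactly. Their poses are not given: they have to be found in the camera images.
- jig: Fixed jig: wood board 370 x 110 x 12 mm. Origin on the bench under the leg; x along the leg in its pull-out direction, y across, z up; board from x -200 to +170 mm. Anchor block 85 mm high at x -197 to -152; a fixed 17 mm steel tube leaves it 55 mm above the bench and runs inside the leg. Low end stop, 42 mm high, at x +155 to +167.
- mark: The length mark: a dark steel line 4 mm wide across the jig's whole base board, flat on it. Origin on the line's middle, x along the pull direction like the jig's x.
- leg (a joint): Pull-out of the leg along the jig's x, 0 (home) to 0.10 m. A spring (3 N at 0, 5 N at 0.10) draws it back to 0, even with the lever closed; friction about 1 N. Aluminium collar 24 mm wide (jig's y -12 to +12), 37 to 73 mm over the bench, 62 mm long, with a 25 mm round sleeve behind it and the wide foot in front.
- foot_face (a point): Centre of the end face of the leg's foot, on the leg's axis, 55 mm above the bench; goes with the leg. Foot: dark rubber cross plate 112 mm wide, 14 mm thick, 18 to 85 mm over the bench; its rear face, 14 mm behind this point (jig's -x), sticks out 44 mm either side of the collar, so fingers straddling the collar can push on it.
- lever (a joint): Cam lever on the collar's +y flank (jig's frame), on an upright pin: 0 rad = closed, flat along the collar; grows as the tip swings out to +y, at most 0.45. Stiff (0.10 N m), stays where left. Steel bar 6 mm thick, 42 to 68 mm over the bench. Pin 58 mm behind the foot's rear face, 16 mm to +y of the leg's axis. Closed, collar plus lever are 31 mm wide (jig's y -12 to +19).
- lever_tip (a point): Free end of the cam lever, mid thickness, 55 mm above the bench, 50 mm from the pin; it points to the foot and, closed, ends 8 mm short of the foot's rear face.
- block_medium: Medium setting block, loose hardwood, 36 (x) x 24 (y) x 80 (z) mm, about 65 g; origin in the middle of its underside. It starts standing on the jig's board (12 mm above the bench) in front of the foot, its 36 mm side roughly along the jig's x.
- socket_medium: Fixed wooden storage socket for the medium block, 60 (x) x 48 (y) x 30 mm, on the 6 mm rack board; origin in the middle of its underside. Hole in its centre for a 36 (x) x 24 (y) mm section with 5 mm play in all, mouth at the top (30 mm above the origin), 25 mm deep, floor 5 mm above the origin: a seated block's underside is at that floor.
- socket_small: Like the medium socket but 48 mm long (x), for the 24 x 24 mm block, which stands in it. The three sockets stand in a row along their x, 80 mm apart, in varying order.
- socket_large: Like the medium socket but 72 mm long (x), hole for the 48 x 24 mm block; empty, and not the place for the medium block.
- block_small: Small setting block, 24 x 24 x 80 mm, standing in its socket; stays there. Origin: middle of the underside.
- block_large: Large setting block, 48 x 24 x 80 mm, standing loose on the bench; leave it. Origin: middle of the underside.
- jar: Glass preserve jar, 72 mm wide, 110 mm high; leave it. Origin: middle of the underside.
- driver: Screwdriver lying on the bench; leave it.
- tape: Tape measure, a 62 mm round case 34 mm high; leave it.
- torch: Black torch standing on its head, 44 mm wide, 130 mm high; leave it. Origin: middle of the underside.
- screwtin: Open steel tin, 90 x 70 x 35 mm; leave it.
Not all that is in view belongs to the job. Leave any blue or pink look-alike of the block_medium alone.

How it is judged:
By the outcome, as a careful person would: the job done as asked, in the order asked, and still so for the second after the job is handed in, while the arm keeps its last pose, push and grip.
It also fails if it takes over 51 s, if anything falls off the work surface, if the arm or the gripper's body presses on something with over 40 N, if the wrist force passes 120 N, or if a joint passes its speed limit or range.

## Robot

A 6-joint arm with a two-finger parallel gripper is mounted at the origin on the work surface. World frame = base frame: x ahead of the robot, y to its left, z up, the work surface at z = 0. Lengths are in m, angles in degrees, forces in N, time in s.
With the tool pointing down it reaches from about 0.3 to 0.75 m from the base axis. Payload 8.5 kg.
Tool frame: the origin (TCP) lies midway between the tips of the shut fingers; the grasp point (between the pads) lies env.grasp_offset behind it (env.grasp_offset is the distance from the TCP to the grasp point, in m); y points along the fingers, z is the direction in which the jaws open and shut, and the axes are right-handed (so a half turn about y gives the same grasp; the last joint's range is limited). The gripper opens to 88 mm and grips with 3 to 60 N. Pads are 18 mm wide; open, the fingers measure 123 mm over their backs; the gripper's body (75 mm by 187 mm) begins 45 mm behind the grasp point.
Start: joints at [61.518, 21.807, 74.336, -0, 83.858, -12.336], TCP at [0.153, 0.528, 0.239] pointing down, gripper open.
Joint ranges: [-178.18, 178.18], [-50.72, 133.34], [12.68, 142.11], [-81.47, 261.47], [9.98, 163.14], [-165.26, 165.26]. Speed limits (degrees/s): [136.94, 136.94, 180, 180, 180, 180].

## Interface

Orientations are given as [roll, pitch, yaw] about the fixed x, y, z axes, in that order (R = Rz(yaw) Ry(pitch) Rx(roll)).
In Python, from workcell import monitor, eyes, job, env gives the robot as it stands.
- The arm moves only by the tool arm_command, never from a script. Its argument "motion" is a list of rows, each an object of numbers: "x", "y", "z": the shift along the tool's x, y, z in units of 30 mm (1.0 is 30 mm); "spin": the turn about the tool's y in units of 6 degrees (1.0 is 6 degrees); "jaw": the finger opening in mm, from 0 to 88.1. A call has 1 to 5 rows; each row is the pose to reach, as a shift and turn from the pose commanded when the call began, along the tool's axes at that moment; what a row does not reach only later rows make up. A row lasts 1/8 s, in which the tool goes at most 62.5 mm and 10.7 degrees, less where a joint would pass 70% of its speed; a pose out of reach is approached as far as the arm can. A call with a gripper value outside its range is refused whole. The fingers move at their own pace and stop on an object; "force" is the grip in N (left out, the last holds). Time passes only in rows, so rows that repeat a pose let the fingers close. It gives the time, the measured TCP pose, the force and the opening at its end, in the units of the state.
- monitor.observe(): the state, without advancing time (a new reading comes with each control period).
- eyes.snapshot(name): name is "scene" or "side" or "wrist"; returns a dict with "image" (384x512x3 uint8, blue, green, red), "fx", "fy", "cx", "cy" (pixels), "rvec" (rotation vector, rad) and "tvec" (3), from world to camera coordinates, as OpenCV has them. Camera axes: x right, y down, z forward; pixel columns grow to the right and rows downward; lengths in m; the calibration is good to about 2 mm. A picture is of the moment at which its call begins. There is no depth.
- job.sign_off(): hands the job in, once; it reports no verdict.
The state is a dict: "t": time; "joint_positions": joint angles; "joint_velocities": joint speeds; "joint_efforts": joint torques, N m; "eef_pos": TCP position; "ee_rot": TCP orientation; "force": force on the tool from outside, world axes, zero at the start; "wrist_torque": the same for the moment, N m; "finger_gap": finger opening in m.
Only numpy, scipy, OpenCV 4.12 (cv2) and the standard library are available. Lean on these libraries where they do the work, as an engineer would, in place of code of your own. Each camera call takes 0.05 s, during which the arm holds its last target.

## Working session

There is one attempt and no reset: what is moved stays moved. The work goes in short steps, Python scripts to look and compute and a tool call to move; the robot and the scene stay as the last step left them, time stands still between calls to the robot, and variables do not carry over. Pictures are saved under pics/ and viewed, and the job is handed in when it is done.

Besides the shell and the picture viewer there is one more tool, called after "Emit:" as name([rows], argument=value, ...), one row to a line, values as JSON. arm_command: Moves the arm, as the interface text tells. Its arguments: {"type":"object","properties":{"motion":{"type":"array"},"force":{"type":"number"}},"required":["motion"]}

```bash
ls; mkdir -p pics
python3 - <<'E'
from workcell import monitor, eyes, job, env
import cv2,pickle
print(monitor.observe()); print(env.grasp_offset)
for n in ["scene","side","wrist"]:
    s=eyes.snapshot(n); cv2.imwrite(f"pics/{n}0.png",s["image"]); pickle.dump(s,open(f"{n}0.pkl","wb"))
    print(n,s["fx"],s["fy"],s["cx"],s["cy"],s["rvec"],s["tvec"])
E
```

```text
pics
{'t': 0.0, 'joint_positions': array([ 6.15192452e+01,  2.18397251e+01,  7.43825894e+01, -1.42386989e-03,
        8.38587772e+01, -1.23368171e+01]), 'joint_velocities': array([ 0.11087063, -0.02267217, -0.02579743,  0.0521184 , -0.05557047,
        0.00323182]), 'joint_efforts': array([-1.63359255e-03, -4.37939215e+01, -2.24555898e+01,  7.12226657e-02,
        3.54471419e-02, -1.20814138e-04]), 'eef_pos': array([0.15281229, 0.52805957, 0.23816237]), 'ee_rot': array([-9.00795215e+01,  1.59430912e-02, -1.61437955e+01]), 'force': array([ 0.49798482, -0.04888647,  0.09124025]), 'wrist_torque': array([-0.01150773,  0.05079041, -0.00585539]), 'finger_gap': 0.08817433495860875}
0.0187
scene 351.35978612301284 351.35978612301284 257.3715148984477 192.6357091913672 [ 2.11579305  0.79494916 -0.39057135] [-0.4114137  -0.14119706  1.37824748]
side 452.259160597719 452.259160597719 261.02100249780955 188.75763291399025 [ 2.21494373 -0.61246754  0.26141742] [-0.42670587  0.25245919  0.99016757]
wrist 297.3814794969666 297.3814794969666 250.03473153765643 190.19505868743465 [-2.33047753 -1.75360364 -0.23542809] [-0.54841722 -0.03628898  0.38998866]
```

View pics/scene0.png

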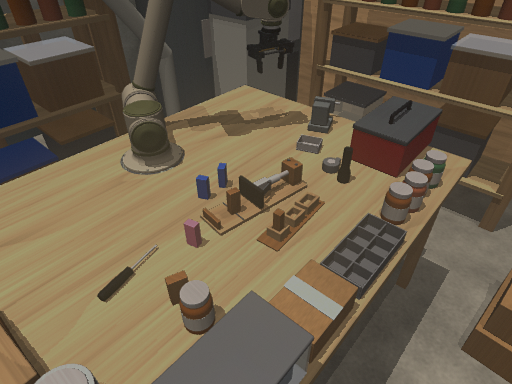

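View pics/side0.png

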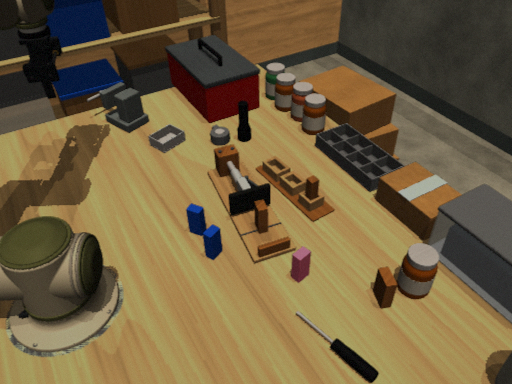

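View pics/wrist0.png

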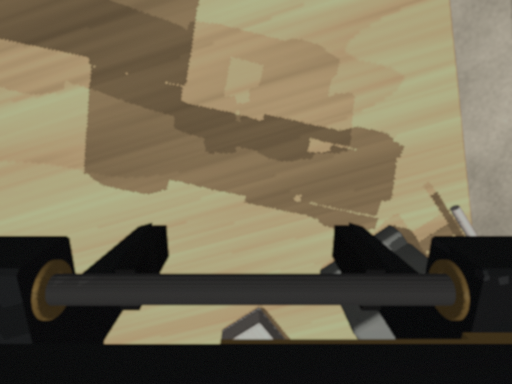

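The scene and side views show the jig in the middle (side: anchor 228,160; foot 250,200; upright block 262,216; end stop 273,245). The rack is to its right, with sockets near 276,170, 293,184 and 312,195. Next I'll crop closer.

```bash
cat > h.py <<'E'
import numpy as np,cv2,pickle
def load(n): return pickle.load(open(n+".pkl","rb"))
def K(s): return np.array([[s["fx"],0,s["cx"]],[0,s["fy"],s["cy"]],[0,0,1.]])
def proj(s,P): return cv2.projectPoints(np.array(P,float).reshape(-1,1,3),np.array(s["rvec"],float),np.array(s["tvec"],float),K(s),None)[0].reshape(-1,2)
def ray(s,uv,z):
    R=cv2.Rodrigues(np.array(s["rvec"],float))[0];c=-R.T@np.array(s["tvec"],float).ravel()
    out=[]
    for u in np.array(uv,float).reshape(-1,2):
        d=R.T@np.linalg.inv(K(s))@np.array([*u,1]); out.append(c+d*(z-c[2])/d[2])
    return np.array(out)
def crop(img,x0,y0,x1,y1,k,fn):
    c=cv2.resize(img[y0:y1,x0:x1],None,fx=k,fy=k,interpolation=cv2.INTER_CUBIC)
    for x in range((x0//10+1)*10,x1,10):
        cv2.line(c,((x-x0)*k,0),((x-x0)*k,6 if x%50 else 14),(0,255,255),1)
        if x%20==0: cv2.putText(c,str(x),((x-x0)*k-8,22),0,.35,(0,255,255),1)
    for y in range((y0//10+1)*10,y1,10):
        cv2.line(c,(0,(y-y0)*k),(6,(y-y0)*k),(0,255,255),1)
        if y%20==0: cv2.putText(c,str(y),(8,(y-y0)*k+4),0,.35,(0,255,255),1)
    cv2.imwrite(fn,c)
E
python3 - <<'E'
from h import *
crop(load("side0")["image"],200,135,340,270,5,"pics/side_c.png")
crop(load("scene0")["image"],195,150,330,250,5,"pics/scene_c.png")
E
```

```text
(no output)
```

View pics/side_c.png

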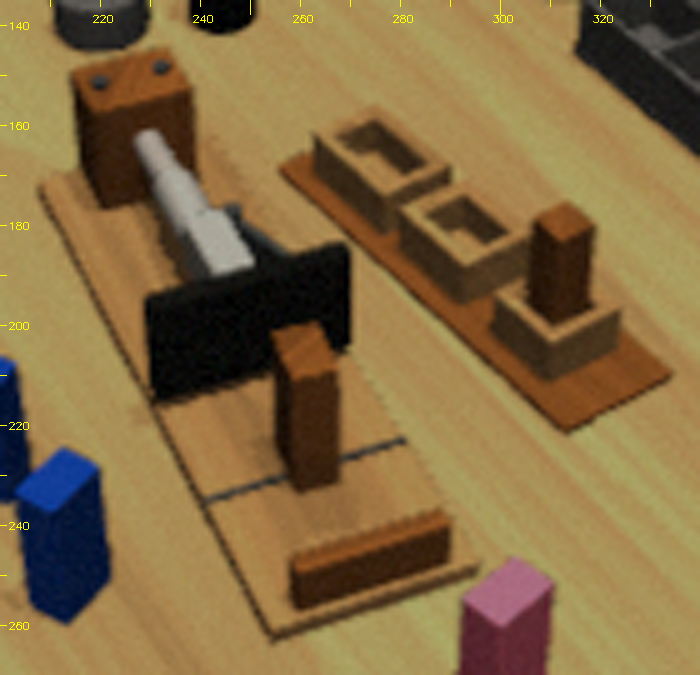

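View pics/scene_c.png

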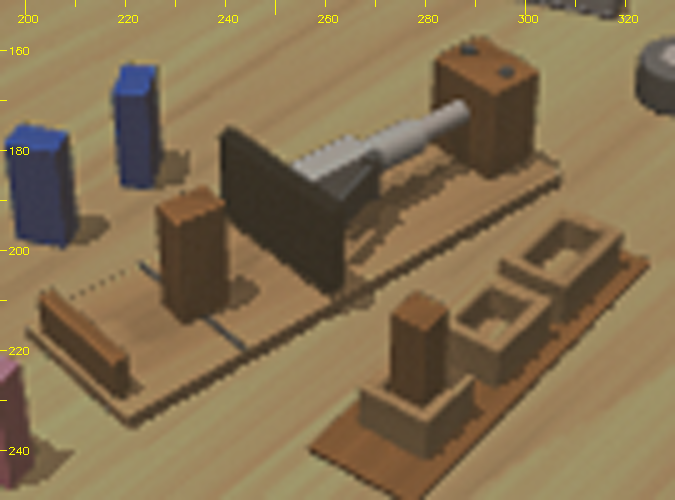

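Possible mix-ups for the block (side pixels): two blue blocks (196,219; 212,242), a pink one (301,265), the small block seated at 312,192, and the large one by the jar (384,288). My choice is the brown upright block on the jig board (side 262,216; scene 233,200). The crop confirms it: wooden, in front of the foot, over the mark line. The sockets run large (far), medium (middle), small (occupied). I'll fit the poses next.

```bash
cat > fit.py <<'E'
from h import *
from scipy.optimize import least_squares
S=load("side0");C=load("scene0")
def S5(l): return [(200+a/5,135+b/5) for a,b in l]
def C5(l): return [(195+a/5,150+b/5) for a,b in l]
def fit(name,obs,p0,extra=0):
    # obs: list (cam, fn(p)->local pts, uv)
    def res(p):
        c,s=np.cos(p[2]),np.sin(p[2]);r=[]
        for cam,f,uv in obs:
            L=np.array(f(p),float);W=np.c_[p[0]+c*L[:,0]-s*L[:,1],p[1]+s*L[:,0]+c*L[:,1],L[:,2]]
            r.append((proj(cam,W)-np.array(uv)).ravel())
        return np.concatenate(r)
    o=least_squares(res,p0,loss="soft_l1")
    r=res(o.x);print(name,"xy",o.x[:2].round(4),"yaw",np.degrees(o.x[2]).round(2),"extra",o.x[3:].round(4),"rms px",np.sqrt((r**2).mean()).round(2));print((r.reshape(-1,2)).round(1).tolist());return o.x
def box(l,w,z): return [(-l/2,-w/2,z),(l/2,-w/2,z),(l/2,w/2,z),(-l/2,w/2,z)]
print(ray(S,[(296,248),(254.4,261),(208,172.6)],.012),ray(C,[(221,235),(200.6,216),(307.4,186)],.012))
jx=.17;h=.055
a=ray(S,[(254.4,261),(208,172.6)],.012);d=a[0]-a[1];yaw=np.arctan2(d[1],d[0])
c0=a.mean(0)
foot=lambda p:[(p[3],-.056,.085),(p[3],.056,.085),(p[3],.056,.018),(p[3],-.056,.018)]
mark=lambda p:[(p[4],-h,.012),(p[4],h,.012)]
J=fit("jig",[(S,lambda p:[(jx,h,.012),(jx,-h,.012),(-.2,-h,.012)],S5([(480,565),(272,630),(40,188)])),
 (S,foot,S5([(147,297),(350,243),(350,345),(155,402)])),(S,mark,S5([(205,500),(405,440)])),
 (C,lambda p:[(jx,h,.012),(jx,-h,.012),(-.2,h,.012)],C5([(130,425),(28,330),(562,180)])),
 (C,foot,C5([(222,128),(343,207),(343,293),(222,198)])),(C,mark,C5([(140,263),(245,348)]))],[c0[0],c0[1],yaw,0,.09])
bt=lambda p:[(p[3]/2,-p[4]/2,.092),(p[3]/2,p[4]/2,.092),(-p[3]/2,p[4]/2,.092),(-p[3]/2,-p[4]/2,.092)]
bb=lambda p:[(p[3]/2,-p[4]/2,.012),(p[3]/2,p[4]/2,.012)]
b0=ray(S,S5([(305,350)]),.092)[0]
B=fit("block",[(S,bt,S5([(300,375),(340,362),(318,322),(272,333)])),(S,bb,S5([(297,490),(338,483)])),
 (C,bt,C5([(157,207),(187,222),(228,203),(200,187)])),(C,lambda p:[(p[3]/2,p[4]/2,.012),(-p[3]/2,p[4]/2,.012)],C5([(185,323),(228,305)]))],[b0[0],b0[1],yaw,.036,.024])
# sockets; rack x toward viewer assumed
st=lambda p:[(p[3]/2,-p[4]/2,.036),(p[3]/2,p[4]/2,.036),(-p[3]/2,p[4]/2,.036),(-p[3]/2,-p[4]/2,.036)]
s0=ray(S,S5([(465,220)]),.036)[0]
w=ray(S,S5([(282,170),(567,432)]),.006);d=w[1]-w[0];ry=np.arctan2(d[1],d[0])
fit("mid",[(S,st,S5([(465,262),(532,240),(465,185),(400,212)])),(C,st,C5([(453,325),(497,353),(550,300),(507,280)]))],[s0[0],s0[1],ry,.06,.048])
s1=ray(S,S5([(380,160)]),.036)[0]
fit("far",[(S,st,S5([(387,197),(452,173),(375,107),(315,135)])),(C,st,C5([(503,263),(562,293),(623,237),(563,215)]))],[s1[0],s1[1],ry,.072,.048])
E
python3 fit.py
```

```text
[[ 0.51431582 -0.13409648  0.012     ]
 [ 0.4085617  -0.1171769   0.012     ]
 [ 0.45841165  0.2393445   0.012     ]] [[ 0.52421606 -0.13403801  0.012     ]
 [ 0.41725293 -0.1176903   0.012     ]
 [ 0.57651564  0.22666145  0.012     ]]
jig xy [0.4876 0.0428] yaw -98.22 extra [0.0054 0.0787] rms px 0.9
[[1.0, -0.8], [0.2, 0.1], [-0.3, -2.1], [-0.3, 0.5], [0.4, -0.1], [0.4, -1.3], [-0.3, -1.1], [0.0, -0.2], [0.4, -0.5], [-1.4, -1.2], [-1.8, -1.2], [-0.4, -1.5], [0.2, -0.2], [-1.0, 0.2], [-1.2, -0.1], [0.9, 2.3], [-0.3, -0.0], [0.1, 0.4]]
block xy [ 0.4787 -0.0326] yaw -99.86 extra [0.0317 0.0226] rms px 0.51
[[-0.7, -0.2], [0.1, -0.0], [-0.2, -0.3], [0.3, -0.2], [0.4, 0.1], [0.6, -0.9], [0.1, -0.4], [-1.5, 0.2], [-1.0, -0.1], [0.1, -0.4], [0.2, 0.4], [-0.2, -0.3]]
mid xy [0.6387 0.0629] yaw -87.59 extra [0.059  0.0397] rms px 1.35
[[1.4, -0.4], [-0.3, -1.3], [0.4, -1.5], [1.9, -1.9], [-2.7, -0.5], [-0.5, -0.5], [-0.2, -0.1], [-2.4, -1.3]]
far xy [0.6324 0.1401] yaw -86.93 extra [0.072  0.0442] rms px 0.89
[[0.7, -0.5], [0.4, -1.2], [1.2, -0.5], [0.7, -0.9], [-0.8, -0.4], [-0.5, -0.8], [-0.8, -1.1], [-0.6, -1.9]]
```

```bash
cat >> h.py <<'E'
from scipy.spatial.transform import Rotation as Rn
def rot(rpy): return Rn.from_euler("xyz",rpy,degrees=True).as_matrix()
def go(x,y,z,yaw,st=None):
    if st is None:
        from workcell import monitor; st=monitor.observe()
    R=rot(st["ee_rot"]);d=R.T@(np.array([x,y,z])-st["eef_pos"])/.03
    dy=(yaw-st["ee_rot"][2]+180)%360-180
    print("pos",st["eef_pos"].round(4),"rpy",st["ee_rot"].round(2),"F",st["force"].round(1),"gap",round(st["finger_gap"]*1e3,1),"t",st["t"])
    print("units x %.2f y %.2f z %.2f spin %.2f"%(*d,-dy/6),"dist mm",np.linalg.norm(d)*30)
E
python3 - <<'E'
from h import *
from workcell import monitor
st=monitor.observe();w=load("wrist0");R=cv2.Rodrigues(np.array(w["rvec"]))[0];c=-R.T@np.array(w["tvec"])
T=rot(st["ee_rot"]);print("cam in tool",T.T@(c-st["eef_pos"]),"axes in tool (cols cam x,y,z)\n",(T.T@R.T).round(3))
go(.479,-.033,.24,-99.9)
E
```

```text
cam in tool [-0.06915969 -0.14649613 -0.0010226 ] axes in tool (cols cam x,y,z)
 [[-0.001  0.964  0.266]
 [ 0.    -0.266  0.964]
 [ 1.     0.001 -0.   ]]
pos [0.1529 0.5281 0.2383] rpy [-9.006e+01  1.000e-02 -1.615e+01] F [ 0.   0.2 -0.1] gap 88.2 t 0.15
units x 15.64 y -0.04 z -14.94 spin 13.96 dist mm 649.0071335049365
```

Emit:
arm_command([
  {"x": 1.5,"z": -1.45,"spin": 1.5},
  {"x": 3,"z": -2.9,"spin": 3},
  {"x": 4.5,"z": -4.3,"spin": 4.5},
  {"x": 6,"z": -5.7,"spin": 6},
  {"x": 7.5,"z": -7.1,"spin": 7.5},
])

```text
invalid input at $.motion[0]: expected keys x, y, z, spin, jaw
```

```bash
python3 -c "
from h import *
go(.479,-.033,.24,-99.9)"
```

```text
pos [0.1529 0.5281 0.2383] rpy [-9.006e+01  1.000e-02 -1.615e+01] F [ 0.   0.2 -0.1] gap 88.2 t 0.15
units x 15.64 y -0.04 z -14.94 spin 13.96 dist mm 649.0071335049365
```

Emit:
arm_command([
  {"x": 1.5,"y": 0,"z": -1.45,"spin": 1.5,"jaw": 88},
  {"x": 3,"y": 0,"z": -2.9,"spin": 3,"jaw": 88},
  {"x": 4.5,"y": 0,"z": -4.3,"spin": 4.5,"jaw": 88},
  {"x": 6,"y": 0,"z": -5.7,"spin": 6,"jaw": 88},
  {"x": 7.5,"y": 0,"z": -7.1,"spin": 7.5,"jaw": 88},
])

```text
t: 0.78
eef_pos: [0.3104, 0.2594, 0.2388]
ee_rot: [-90.0, -0.0, -61.4]
force: [1.4, 0.1, -0.0]
finger_gap: 0.0883
```

```bash
python3 -c "
from h import *
go(.479,-.033,.24,-99.9)"
```

```text
pos [0.3104 0.2594 0.2388] rpy [-89.99  -0.   -61.42] F [ 1.4  0.1 -0. ] gap 88.3 t 0.775
units x 11.25 y -0.04 z 0.27 spin 6.41 dist mm 337.5128688219655
```

Emit:
arm_command([
  {"x": 2,"y": 0,"z": 0.05,"spin": 1.4,"jaw": 88},
  {"x": 4,"y": 0,"z": 0.1,"spin": 2.8,"jaw": 88},
  {"x": 6,"y": 0,"z": 0.15,"spin": 4.2,"jaw": 88},
  {"x": 8,"y": 0,"z": 0.2,"spin": 5.6,"jaw": 88},
  {"x": 9.2,"y": 0,"z": 0.27,"spin": 6.4,"jaw": 88},
])

```text
t: 1.4
eef_pos: [0.451, 0.0209, 0.2385]
ee_rot: [-90.0, -0.0, -99.9]
force: [0.3, 0.2, 0.1]
finger_gap: 0.0879
```

```bash
python3 -c "
from h import *
go(.479,-.033,.24,-99.9)
from workcell import eyes
s=eyes.snapshot('wrist');pickle.dump(s,open('w1.pkl','wb'))
cv2.imwrite('pics/w1.png',s['image'])"
```

```text
pos [0.451  0.0209 0.2385] rpy [-9.001e+01 -1.000e-02 -9.987e+01] F [0.3 0.2 0.1] gap 87.9 t 1.4
units x 1.61 y -0.05 z 1.23 spin 0.00 dist mm 60.71166007073885
```

View pics/w1.png

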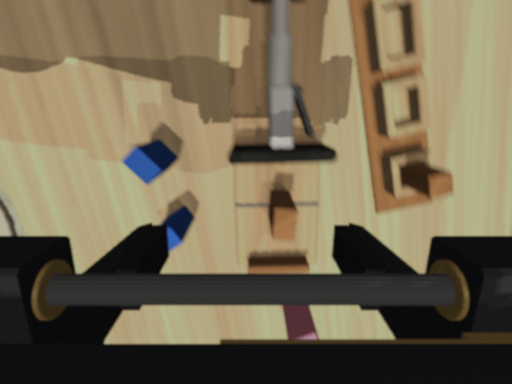

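The wrist view shows the block at (284,213), the foot bar at (283,153), the mark at (275,204), the lever open to the right at (305,113), and the medium socket at (403,104). The small block stands in its socket at (430,180).

```bash
python3 -c "
from h import *
s=load('w1')['image']
crop(s,225,80,345,275,4,'pics/w1a.png');crop(s,340,0,460,220,3,'pics/w1b.png')"
```

```text
(no output)
```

View pics/w1a.png

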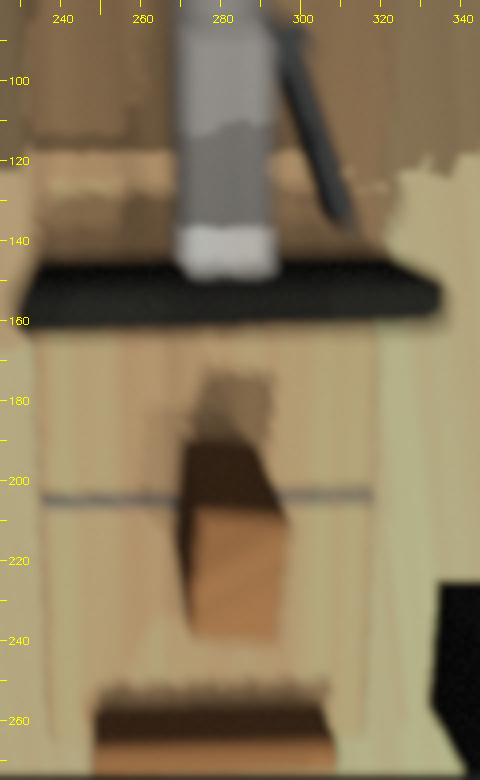

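View pics/w1b.png

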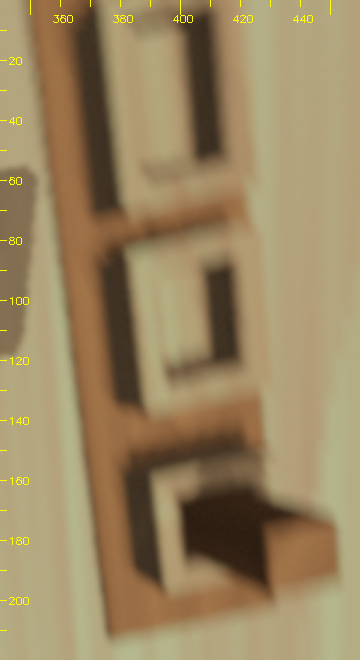

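```bash
cat > fw.py <<'E'
from h import *
w=load("w1")
A=lambda l:[(225+a/4-.4,80+b/4-.4) for a,b in l]
B=lambda l:[(340+a/3-.3,b/3-.3) for a,b in l]
def quad(n,uv,z):
    P=ray(w,uv,z);c=P[:,:2].mean(0);print(n,"c",c.round(4),"sides",[round(float(np.linalg.norm(P[i]-P[(i+1)%4]))*1e3,1) for i in range(4)],
     "ang",[round(float(np.degrees(np.arctan2(*(P[(i+1)%4]-P[i])[[1,0]]))),1) for i in range(4)])
quad("block",A([(195,508),(287,523),(278,640),(190,637)]),.092)
quad("sock",B([(128,245),(247,222),(260,390),(147,418)]),.036)
quad("hole",B([(152,278),(233,262),(243,362),(165,385)]),.036)
quad("small",B([(270,535),(335,522),(340,582),(275,602)]),.091)
def two(n,uv,z):
    P=ray(w,uv,z);d=P[1]-P[0];print(n,P[:,:2].round(4).tolist(),"mid",P.mean(0)[:2].round(4),"len",np.linalg.norm(d).round(4),"ang",np.degrees(np.arctan2(d[1],d[0])).round(2))
two("mark",A([(42,500),(372,495)]),.012)
two("footfront",A([(22,330),(440,315)]),.085)
two("boardL",A([(40,345),(52,735)]),.012)
two("boardR",A([(376,345),(362,735)]),.012)
two("stop top front?",A([(95,742),(333,740)]),.042)
two("collar top",A([(178,160),(182,230)]),.073)
two("collar topR",A([(270,160),(276,230)]),.073)
two("lever",A([(290,100),(345,225)]),.068)
E
python3 fw.py
```

```text
block c [ 0.4767 -0.0351] sides [24.4, 33.1, 23.6, 36.4] ang [-19.5, -101.6, 168.1, 79.3]
sock c [0.6342 0.059 ] sides [43.4, 62.1, 43.4, 64.9] ang [0.7, -86.5, -175.6, 93.4]
hole c [0.6351 0.0582] sides [29.8, 37.2, 29.9, 40.3] ang [1.1, -85.5, -173.1, 94.4]
small c [ 0.641  -0.0222] sides [21.6, 21.7, 22.3, 24.4] ang [2.2, -85.2, -171.0, 93.3]
mark [[0.4211, -0.0302], [0.5286, -0.0471]] mid [ 0.4749 -0.0386] len 0.1087 ang -8.91
footfront [[0.4324, 0.0385], [0.5378, 0.0241]] mid [0.4851 0.0313] len 0.1064 ang -7.74
boardL [[0.43, 0.0209], [0.4087, -0.1156]] mid [ 0.4194 -0.0474] len 0.1381 ang -98.87
boardR [[0.5354, 0.0026], [0.5154, -0.1341]] mid [ 0.5254 -0.0657] len 0.1382 ang -98.33
stop top front? [[0.4261, -0.1041], [0.5016, -0.1164]] mid [ 0.4639 -0.1103] len 0.0765 ang -9.28
collar top [[0.4787, 0.0728], [0.477, 0.0552]] mid [0.4779 0.064 ] len 0.0177 ang -95.49
collar topR [[0.5019, 0.0688], [0.5011, 0.051]] mid [0.5015 0.0599] len 0.0178 ang -92.66
lever [[0.5096, 0.0825], [0.5198, 0.0487]] mid [0.5147 0.0656] len 0.0354 ang -73.26
```

```bash
python3 -c "
from h import *
go(.4772,-.0345,.05,-100.2)"
```

```text
pos [0.4528 0.0186 0.2383] rpy [-8.9960e+01 -7.0000e-02 -1.0012e+02] F [ 1.8 -2.3 -0.4] gap 87.7 t 1.45
units x 1.59 y 6.28 z 1.11 spin 0.01 dist mm 197.19384530070528
```

Emit:
arm_command([
  {"x": 1.2,"y": 0,"z": 0.85,"spin": 0,"jaw": 88},
  {"x": 1.6,"y": 1,"z": 1.12,"spin": 0,"jaw": 88},
  {"x": 1.6,"y": 2.4,"z": 1.12,"spin": 0,"jaw": 88},
  {"x": 1.6,"y": 3,"z": 1.12,"spin": 0,"jaw": 88},
  {"x": 1.6,"y": 3,"z": 1.12,"spin": 0,"jaw": 88},
])

```text
t: 2.08
eef_pos: [0.4747, -0.0293, 0.1478]
ee_rot: [-90.2, 0.0, -99.5]
force: [0.7, -0.9, -0.8]
finger_gap: 0.088
```

```bash
python3 -c "
from h import *
go(.4772,-.0345,.05,-100.2)
from workcell import eyes
s=eyes.snapshot('wrist');pickle.dump(s,open('w2.pkl','wb'))
cv2.imwrite('pics/w2.png',s['image'])
go(.4772,-.0345,.05,-100.2)"
```

```text
pos [ 0.4747 -0.0293  0.1478] rpy [-9.017e+01  2.000e-02 -9.953e+01] F [ 0.7 -0.9 -0.8] gap 88.0 t 2.075
units x 0.16 y 3.26 z 0.12 spin 0.11 dist mm 97.96849152788684
pos [ 0.4753 -0.0294  0.1488] rpy [-9.004e+01  1.000e-02 -9.952e+01] F [ 0.6 -0.4  0.8] gap 88.1 t 2.125
units x 0.16 y 3.29 z 0.09 spin 0.11 dist mm 98.98011644356647
```

View pics/w2.png

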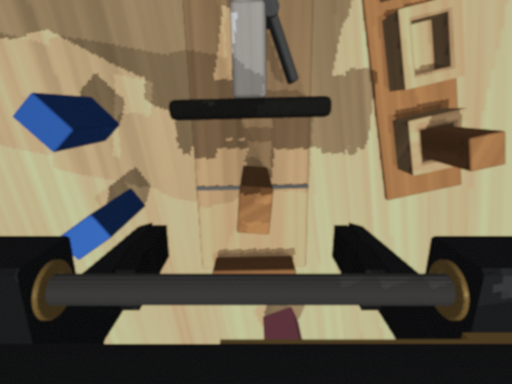

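```bash
python3 -c "
from h import *
crop(load('w2')['image'],150,80,350,275,4,'pics/w2a.png')"
```

```text
(no output)
```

View pics/w2a.png

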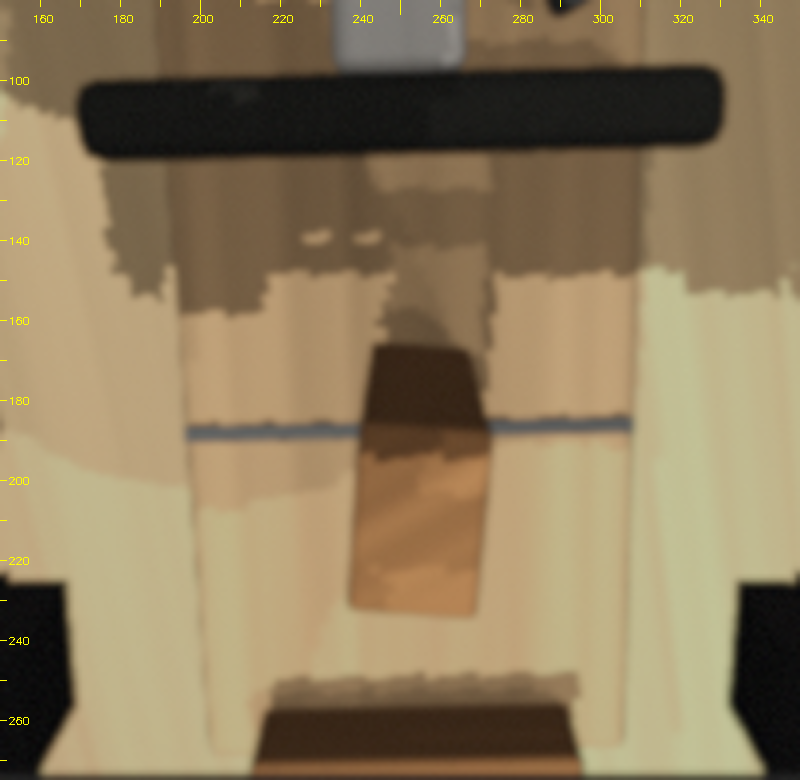

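Run:
```python
import re
src=open('fw.py').read().split('quad("block"')[0].replace('"w1"','"w2"').replace("225+a/4","150+a/4")
exec(src)
exec(open('fw.py').read().split('def two')[1].join(['def two','']).split('two("mark"')[0])
quad("block",A([(362,425),(490,432),(475,615),(348,607)]),.092)
two("mark",A([(187,433),(630,425)]),.012)
two("footfront",A([(80,158),(722,142)]),.085)
two("L",A([(178,320),(210,750)]),.012);two("R",A([(638,320),(622,745)]),.012)
```

```text
block c [ 0.476  -0.0329] sides [22.6, 34.9, 23.4, 34.6] ang [-12.7, -102.9, 166.7, 75.8]
mark [[0.4199, -0.0285], [0.5275, -0.0443]] mid [ 0.4737 -0.0364] len 0.1088 ang -8.36
footfront [[0.429, 0.0392], [0.5377, 0.0238]] mid [0.4833 0.0315] len 0.1098 ang -8.08
L [[0.4237, -0.0007], [0.4075, -0.1146]] mid [ 0.4156 -0.0577] len 0.1151 ang -98.11
R [[0.5323, -0.0188], [0.5154, -0.131]] mid [ 0.5239 -0.0749] len 0.1135 ang -98.59
```

```bash
python3 -c "
from h import *
go(.4763,-.0335,.051,-101.2)"
```

```text
pos [ 0.4753 -0.0294  0.1488] rpy [-9.004e+01  1.000e-02 -9.952e+01] F [ 0.6 -0.4  0.8] gap 88.1 t 2.125
units x 0.13 y 3.26 z 0.06 spin 0.28 dist mm 97.92125963611836
```

Emit:
arm_command([
  {"x": 0.13,"y": 1.3,"z": 0.06,"spin": 0.25,"jaw": 88},
  {"x": 0.13,"y": 2.6,"z": 0.06,"spin": 0.25,"jaw": 88},
  {"x": 0.13,"y": 3.25,"z": 0.06,"spin": 0.25,"jaw": 88},
  {"x": 0.13,"y": 3.25,"z": 0.06,"spin": 0.25,"jaw": 50},
  {"x": 0.13,"y": 3.25,"z": 0.06,"spin": 0.25,"jaw": 30},
], force=20)

```text
t: 2.75
eef_pos: [0.4772, -0.0339, 0.0526]
ee_rot: [-89.9, -0.0, -101.0]
force: [-0.5, -0.4, 0.9]
finger_gap: 0.0701
```

Emit:
arm_command([
  {"x": 0,"y": 0,"z": 0,"spin": 0,"jaw": 15},
  {"x": 0,"y": 0,"z": 0,"spin": 0,"jaw": 15},
  {"x": 0,"y": 0,"z": 0,"spin": 0,"jaw": 15},
  {"x": 0,"y": 0,"z": 0,"spin": 0,"jaw": 15},
], force=20)

```text
t: 3.25
eef_pos: [0.4764, -0.0338, 0.0513]
ee_rot: [-90.0, -0.0, -101.0]
force: [-0.4, 0.7, -0.8]
finger_gap: 0.03
```

```bash
python3 -c "
from h import *
go(.4763,-.0335,.19,-98)"
```

```text
pos [ 0.4764 -0.0338  0.0513] rpy [ -89.99   -0.   -101.05] F [-0.4  0.7 -0.8] gap 30.0 t 3.25
units x -0.01 y -4.62 z -0.01 spin -0.51 dist mm 138.66600798903585
```

Emit:
arm_command([
  {"x": 0,"y": 0,"z": 0,"spin": 0,"jaw": 10},
  {"x": 0,"y": 0,"z": 0,"spin": 0,"jaw": 10},
  {"x": 0,"y": 0,"z": 0,"spin": 0,"jaw": 10},
  {"x": 0,"y": -0.5,"z": 0,"spin": 0,"jaw": 10},
  {"x": 0,"y": -1.5,"z": 0,"spin": 0,"jaw": 10},
], force=20)

```text
t: 3.88
eef_pos: [0.4758, -0.0336, 0.096]
ee_rot: [-90.2, 0.0, -101.1]
force: [-0.5, 0.2, -0.8]
finger_gap: 0.0237
```

Emit:
arm_command([
  {"x": 0,"y": -1.5,"z": 0,"spin": 0,"jaw": 10},
  {"x": 0,"y": -3,"z": 0,"spin": 0,"jaw": 10},
  {"x": 0,"y": -3,"z": 0,"spin": 0,"jaw": 10},
], force=20)

```text
t: 4.25
eef_pos: [0.4775, -0.0341, 0.1889]
ee_rot: [-89.6, -0.0, -101.0]
force: [0.1, 0.2, -1.3]
finger_gap: 0.0242
```

```bash
python3 -c "
from h import *
from workcell import eyes
go(.4763,-.0335,.19,-98)
for n in ['wrist','side']:
  s=eyes.snapshot(n);pickle.dump(s,open(n+'3.pkl','wb'));cv2.imwrite('pics/%s3.png'%n,s['image'])
go(.4763,-.0335,.19,-98)"
```

```text
pos [ 0.4775 -0.0341  0.1889] rpy [-8.9650e+01 -4.0000e-02 -1.0104e+02] F [ 0.1  0.2 -1.3] gap 24.2 t 4.25
units x -0.01 y -0.04 z -0.04 spin -0.51 dist mm 1.7218888834229586
pos [ 0.4761 -0.0336  0.1857] rpy [ -90.04    0.   -101.05] F [ 0.3  0.1 -0.1] gap 23.9 t 4.35
units x -0.01 y -0.14 z 0.01 spin -0.51 dist mm 4.2897381172731475
```

View pics/wrist3.png

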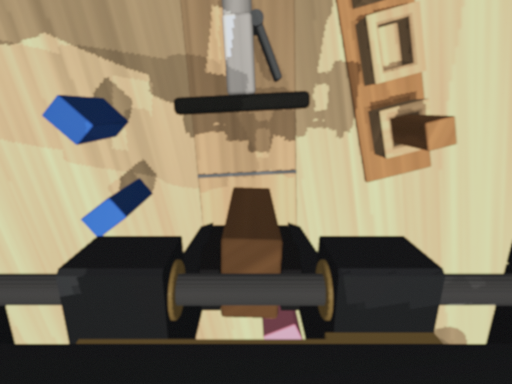

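View pics/side3.png

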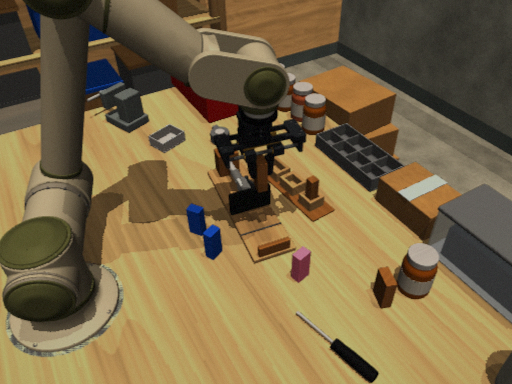

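```bash
python3 -c "
from h import *
w=load('wrist3')
# block top in tool frame: z= TCP+0.0407
zt=.1868+.0407
P=ray(w,[(222,237),(280,237),(280,315),(220,315)],zt)
from workcell import monitor
st=monitor.observe();T=rot(st['ee_rot']);print((P-st['eef_pos'])@T)
go(.636,.005,.19,-86.6)"
```

```text
[[-0.01827792 -0.04177255 -0.01079421]
 [-0.018237   -0.04178692  0.01203214]
 [ 0.01782636 -0.04179003  0.01304146]
 [ 0.01772628 -0.04177394 -0.0125102 ]]
pos [ 0.4761 -0.0336  0.1857] rpy [ -90.04    0.   -101.05] F [ 0.3  0.1 -0.1] gap 23.9 t 4.35
units x -2.29 y -0.15 z 4.99 spin -2.41 dist mm 164.59986670456325
```

Emit:
arm_command([
  {"x": -0.7,"y": -0.1,"z": 1.4,"spin": -0.8,"jaw": 10},
  {"x": -1.5,"y": -0.15,"z": 3.1,"spin": -1.6,"jaw": 10},
  {"x": -2.2,"y": -0.15,"z": 4.6,"spin": -2.4,"jaw": 10},
  {"x": -2.3,"y": -0.15,"z": 5,"spin": -2.4,"jaw": 10},
  {"x": -2.3,"y": -0.15,"z": 5,"spin": -2.4,"jaw": 10},
])

```text
t: 4.97
eef_pos: [0.6367, 0.0054, 0.1881]
ee_rot: [-90.2, 0.0, -86.6]
force: [0.1, 0.1, -0.3]
finger_gap: 0.0241
```

```bash
python3 -c "
from h import *
from workcell import eyes
go(.636,.005,.19,-86.6)
for n in ['wrist']:
  s=eyes.snapshot(n);pickle.dump(s,open(n+'4.pkl','wb'));cv2.imwrite('pics/%s4.png'%n,s['image'])
crop(s['image'],180,40,340,240,4,'pics/w4a.png')
go(.636,.005,.19,-86.6)"
```

```text
pos [0.6367 0.0054 0.1881] rpy [-9.022e+01  5.000e-02 -8.663e+01] F [ 0.1  0.1 -0.3] gap 24.1 t 4.975
units x 0.01 y -0.06 z -0.03 spin -0.01 dist mm 2.040837049538351
pos [0.6362 0.0053 0.1889] rpy [-9.019e+01  4.000e-02 -8.665e+01] F [-0.2  0.2 -1. ] gap 24.1 t 5.025
units x 0.01 y -0.04 z -0.01 spin -0.01 dist mm 1.1860678182680922
```

View pics/wrist4.png

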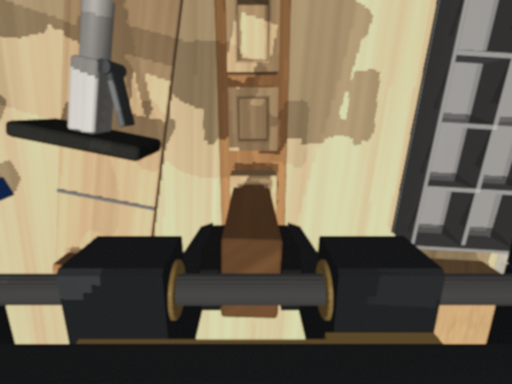

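View pics/w4a.png

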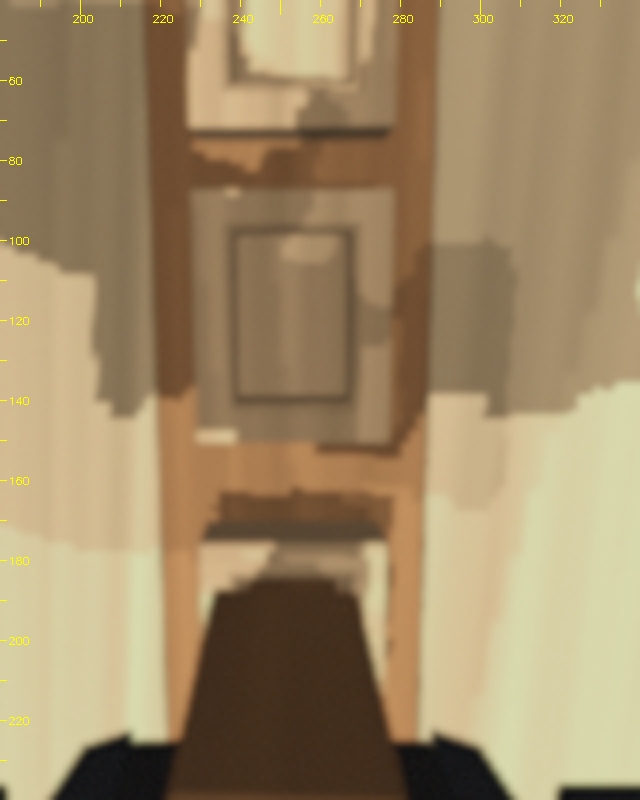

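The middle socket fills the view at (253,118), with its hole outline clear at about (237-269, 97-140). The held block hangs straight.

Run:
```python
src=open('fw.py').read().split('quad("block"')[0].replace('"w1"','"wrist4"').replace("225+a/4","180+a/4").replace("80+b/4","40+b/4")
exec(src)
quad("sock",A([(190,187),(395,187),(393,443),(195,443)]),.036)
quad("hole",A([(231,227),(355,227),(352,402),(234,402)]),.036)
go(.6355,.0588,.12,-87)
```

```text
sock c [0.6344 0.0626] sides [48.7, 60.8, 49.7, 60.9] ang [3.4, -85.6, -176.5, 93.4]
hole c [0.6343 0.0631] sides [29.7, 41.6, 29.4, 41.6] ang [3.4, -86.7, -176.6, 93.8]
pos [0.6362 0.0053 0.1889] rpy [-9.019e+01  4.000e-02 -8.665e+01] F [-0.2  0.2 -1. ] gap 24.1 t 5.025
units x -1.78 y 2.30 z 0.09 spin 0.06 dist mm 87.22229987801765
```

```bash
python3 -c "
from h import *
go(.6346,.0622,.085,-86.6)"
```

```text
pos [0.6362 0.0053 0.1889] rpy [-9.019e+01  4.000e-02 -8.665e+01] F [-0.2  0.2 -1. ] gap 24.1 t 5.025
units x -1.89 y 3.46 z 0.07 spin -0.01 dist mm 118.4509833949125
```

Emit:
arm_command([
  {"x": -1,"y": 0.5,"z": 0.04,"spin": 0,"jaw": 10},
  {"x": -1.89,"y": 1.5,"z": 0.05,"spin": 0,"jaw": 10},
  {"x": -1.89,"y": 3,"z": 0.05,"spin": 0,"jaw": 10},
  {"x": -1.89,"y": 3.5,"z": 0.05,"spin": 0,"jaw": 10},
  {"x": -1.89,"y": 3.5,"z": 0.05,"spin": 0,"jaw": 10},
])

```text
t: 5.65
eef_pos: [0.6346, 0.0615, 0.0856]
ee_rot: [-90.1, 0.0, -86.7]
force: [0.5, -0.5, 0.1]
finger_gap: 0.024
```

```bash
python3 -c "
from h import *
from workcell import eyes
for n in ['wrist','side']:
  s=eyes.snapshot(n);pickle.dump(s,open(n+'5.pkl','wb'));cv2.imwrite('pics/%s5.png'%n,s['image'])
crop(s['image'],240,110,350,220,6,'pics/s5a.png')
crop(load('wrist5')['image'],160,120,350,320,4,'pics/w5a.png')
go(.6346,.0622,.0503,-86.6)"
```

```text
pos [0.6357 0.0615 0.0874] rpy [-8.986e+01 -2.000e-02 -8.668e+01] F [ 0.5 -0.2 -0.2] gap 24.0 t 5.75
units x -0.03 y 1.24 z -0.04 spin -0.01 dist mm 37.09318629296557
```

View pics/w5a.png

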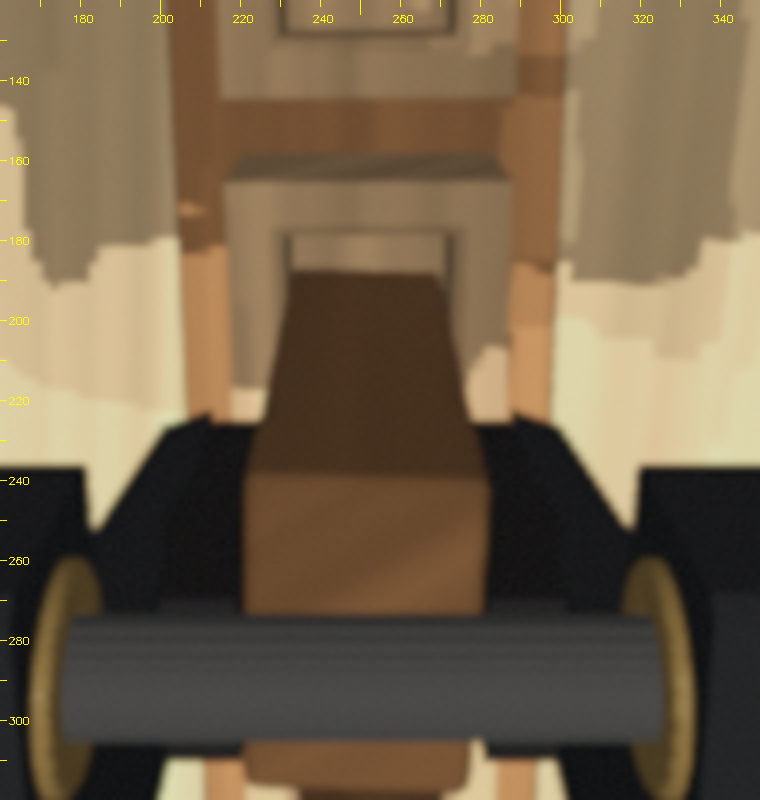

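View pics/s5a.png

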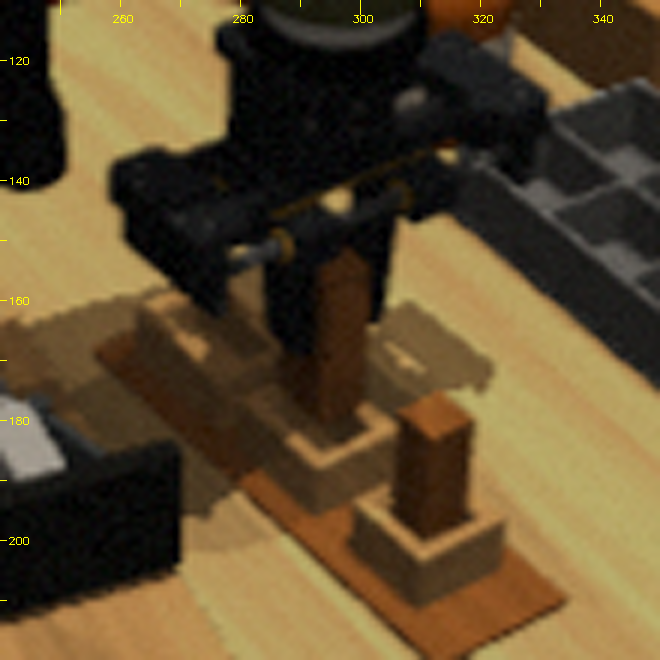

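Run:
```python
from h import *
w=load('wrist5')
A=lambda l:[(160+a/4-.4,120+b/4-.4) for a,b in l]
# camera in tool frame known => use camera pose; report in coordinates along yaw -86.65
y=np.radians(-86.65);X=np.array([np.cos(y),np.sin(y)]);Z=np.array([-np.sin(y),np.cos(y)])
R=cv2.Rodrigues(np.array(w["rvec"]))[0];c=-R.T@np.array(w["tvec"]);print("cam z",c, "tcp z~",c[2]-.1465)
zb=c[2]-.1465-.0393
def f(n,uv,z):
    P=ray(w,A(uv),z)[:,:2]; print(n,(P@X*1e3).round(1),(P@Z*1e3).round(1))
f("sock outer",[(225,181),(512,181)],.036)
f("hole",[(283,231),(452,231)],.036)
f("block bottom",[(290,271),(440,274)],zb)
f("block top",[(246,473),(490,483),(470,790)],zb+.08)
```

```text
cam z [0.62966313 0.1287841  0.23216481] tcp z~ 0.08566481056168851
sock outer [-55.2 -55.3] [613. 661.]
hole [-46.7 -46.7] [622.6 651.2]
block bottom [-42.4 -41.9] [624.3 648.6]
block top [-43.5 -42.5  -7.5] [624.8 648.4 647.3]
```

Emit:
arm_command([
  {"x": -0.04,"y": 0.2,"z": 0.01,"spin": 0,"jaw": 10},
  {"x": -0.04,"y": 0.5,"z": 0.01,"spin": 0,"jaw": 10},
  {"x": -0.04,"y": 0.75,"z": 0.01,"spin": 0,"jaw": 10},
  {"x": -0.04,"y": 0.75,"z": 0.01,"spin": 0,"jaw": 10},
])

```text
t: 6.25
eef_pos: [0.6349, 0.0631, 0.0624]
ee_rot: [-90.1, 0.0, -86.6]
force: [-0.2, 0.5, -1.1]
finger_gap: 0.0241
```

Emit:
arm_command([
  {"x": 0,"y": 0.15,"z": 0,"spin": 0,"jaw": 10},
  {"x": 0,"y": 0.28,"z": 0,"spin": 0,"jaw": 10},
  {"x": 0,"y": 0.36,"z": 0,"spin": 0,"jaw": 10},
  {"x": 0,"y": 0.36,"z": 0,"spin": 0,"jaw": 10},
])

```text
t: 6.75
eef_pos: [0.6352, 0.0631, 0.0523]
ee_rot: [-90.0, 0.0, -86.6]
force: [0.0, -0.5, 0.2]
finger_gap: 0.024
```

```bash
python3 -c "
from h import *
go(.6346,.0622,.0503,-86.6)"
```

```text
pos [0.6352 0.0631 0.0523] rpy [-90.02   0.   -86.64] F [ 0.  -0.5  0.2] gap 24.0 t 6.75
units x 0.03 y 0.07 z -0.02 spin -0.01 dist mm 2.273158319561588
```

Emit:
arm_command([
  {"x": 0,"y": 0.03,"z": 0,"spin": 0,"jaw": 10},
  {"x": 0,"y": 0.06,"z": 0,"spin": 0,"jaw": 10},
  {"x": 0,"y": 0.06,"z": 0,"spin": 0,"jaw": 10},
])

```text
t: 7.12
eef_pos: [0.6353, 0.0631, 0.0506]
ee_rot: [-90.0, 0.0, -86.6]
force: [0.2, 0.7, -1.0]
finger_gap: 0.0239
```

```bash
python3 -c "
from h import *
go(.6346,.0622,.0503,-86.6)"
```

```text
pos [0.6353 0.0631 0.0506] rpy [-90.     0.   -86.64] F [ 0.2  0.7 -1. ] gap 23.9 t 7.125
units x 0.03 y 0.01 z -0.02 spin -0.01 dist mm 1.1954704455746743
```

Emit:
arm_command([
  {"x": 0,"y": 0.03,"z": 0,"spin": 0,"jaw": 10},
  {"x": 0,"y": 0.03,"z": 0,"spin": 0,"jaw": 10},
])

```text
t: 7.38
eef_pos: [0.6354, 0.0631, 0.0503]
ee_rot: [-90.0, -0.0, -86.6]
force: [-1.4, 0.7, 5.2]
finger_gap: 0.0242
```

Contact: 5 N up with the TCP at the expected 0.0503 m, so the block is on the floor of the hole. Now I'll open and rise.

Emit:
arm_command([
  {"x": 0,"y": 0,"z": 0,"spin": 0,"jaw": 60},
  {"x": 0,"y": 0,"z": 0,"spin": 0,"jaw": 60},
  {"x": 0,"y": 0,"z": 0,"spin": 0,"jaw": 60},
  {"x": 0,"y": 0,"z": 0,"spin": 0,"jaw": 60},
  {"x": 0,"y": -0.3,"z": 0,"spin": 0,"jaw": 60},
])

```text
t: 8.0
eef_pos: [0.6349, 0.0632, 0.0585]
ee_rot: [-90.1, 0.0, -86.6]
force: [-0.4, -0.1, -1.2]
finger_gap: 0.0599
```

Emit:
arm_command([
  {"x": 0,"y": -1,"z": 0,"spin": 0,"jaw": 88},
  {"x": 0,"y": -2.5,"z": 0,"spin": 0,"jaw": 88},
  {"x": 0,"y": -4,"z": 0,"spin": 0,"jaw": 88},
  {"x": 0.5,"y": -4.2,"z": 0,"spin": 0,"jaw": 88},
  {"x": 0.5,"y": -4.2,"z": 0,"spin": 0,"jaw": 88},
])

```text
t: 8.62
eef_pos: [0.636, 0.0472, 0.1847]
ee_rot: [-90.0, -0.0, -86.7]
force: [0.3, 0.1, -1.3]
finger_gap: 0.0879
```

```bash
python3 -c "
from h import *
from workcell import eyes
for n in ['wrist','side']:
  s=eyes.snapshot(n);pickle.dump(s,open(n+'6.pkl','wb'));cv2.imwrite('pics/%s6.png'%n,s['image'])
crop(s['image'],200,130,350,240,5,'pics/s6a.png')
go(.6346,.0622,.0503,-86.6)"
```

```text
pos [0.6356 0.048  0.1833] rpy [-9.015e+01  3.000e-02 -8.668e+01] F [-0.2  0.3 -1.2] gap 88.2 t 8.725
units x -0.47 y 4.44 z 0.00 spin -0.01 dist mm 133.79967720698772
```

View pics/s6a.png

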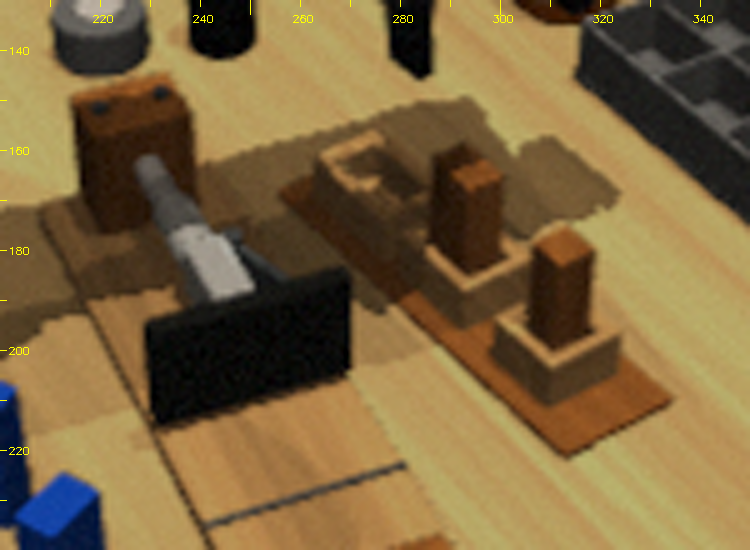

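View pics/wrist6.png

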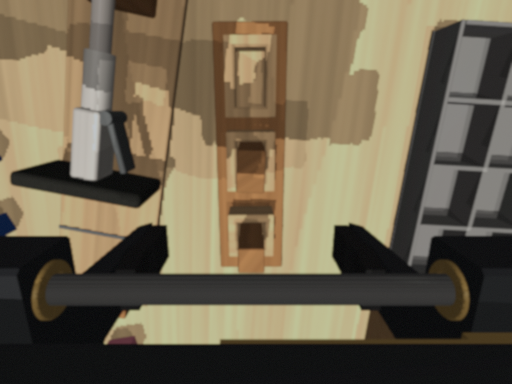

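The medium block is upright in the middle socket, level with the small block (side crop: tops at 292,164 and 312,177). Now for a closer look at the leg.

```bash
python3 -c "
from h import *
go(.480,.01,.17,-98.35)"
```

```text
pos [0.6356 0.048  0.1833] rpy [-9.015e+01  3.000e-02 -8.668e+01] F [-0.2  0.3 -1.2] gap 88.2 t 8.725
units x 0.97 y 0.46 z -5.25 spin 1.94 dist mm 160.7580929641189
```

Emit:
arm_command([
  {"x": 0.3,"y": 0,"z": -1.6,"spin": 0.7,"jaw": 88},
  {"x": 0.7,"y": 0,"z": -3.5,"spin": 1.4,"jaw": 88},
  {"x": 0.95,"y": 0.2,"z": -5,"spin": 1.95,"jaw": 88},
  {"x": 0.97,"y": 0.45,"z": -5.25,"spin": 1.95,"jaw": 88},
  {"x": 0.97,"y": 0.45,"z": -5.25,"spin": 1.95,"jaw": 88},
])

```text
t: 9.35
eef_pos: [0.4807, 0.0101, 0.1705]
ee_rot: [-90.1, 0.0, -98.3]
force: [1.0, -0.5, 0.2]
finger_gap: 0.0883
```

```bash
python3 -c "
from h import *
from workcell import eyes
go(.480,.01,.17,-98.35)
for n in ['wrist']:
  s=eyes.snapshot(n);pickle.dump(s,open(n+'7.pkl','wb'));cv2.imwrite('pics/%s7.png'%n,s['image'])
crop(s['image'],150,60,350,250,4,'pics/w7a.png')
go(.480,.01,.17,-98.35)"
```

```text
pos [0.4807 0.0101 0.1705] rpy [-9.008e+01  2.000e-02 -9.832e+01] F [ 1.  -0.5  0.2] gap 88.3 t 9.35
units x 0.01 y 0.02 z -0.02 spin 0.00 dist mm 0.8607793657502754
pos [0.4814 0.01   0.1708] rpy [-9.003e+01  1.000e-02 -9.831e+01] F [ 0.  -0.  -0.5] gap 88.0 t 9.4
units x 0.01 y 0.03 z -0.05 spin 0.01 dist mm 1.6298514597284448
```

View pics/w7a.png

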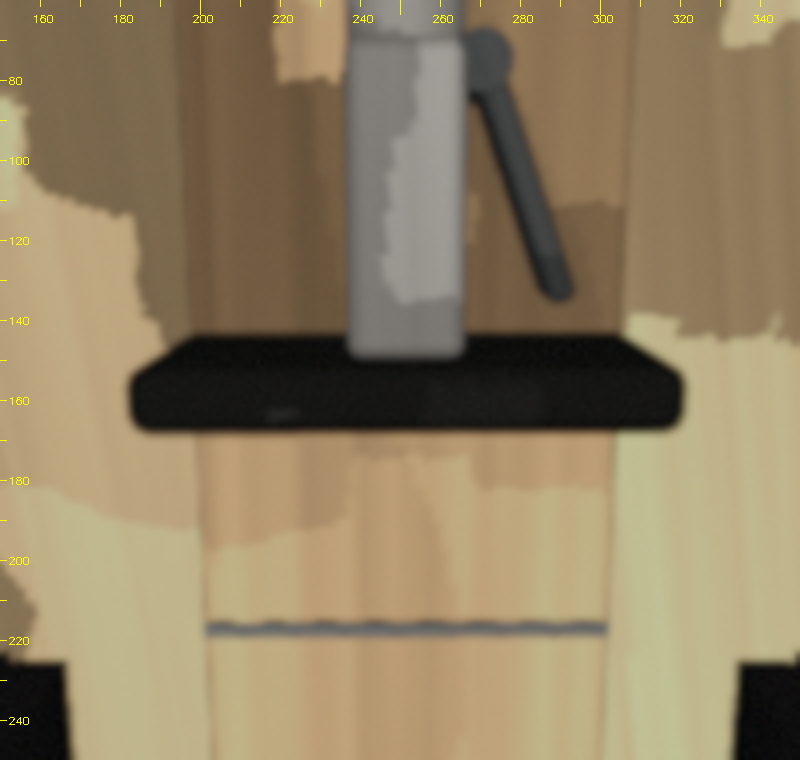

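Run:
```python
from h import *
w=load('wrist7')
A=lambda l:[(150+a/4-.4,60+b/4-.4) for a,b in l]
R=cv2.Rodrigues(np.array(w["rvec"]))[0];c=-R.T@np.array(w["tvec"])
y=np.radians(-98.32);X=np.array([np.cos(y),np.sin(y)]);Z=np.array([-np.sin(y),np.cos(y)])
O=c[:2]+.06916*X   # tcp xy
print("tcp from cam",O,c[2]-.1465)
def f(n,uv,z):
    P=ray(w,A(uv),z)[:,:2]-O; print(n,"x",(P@X*1e3).round(1),"z",(P@Z*1e3).round(1))
f("foot front",[(130,400),(684,400),(150,431),(660,431)],.085)
f("foot rear top",[(132,375),(682,375)],.085)
f("mark",[(207,629),(607,629)],.012)
f("collar",[(347,300),(466,300)],.073)
f("lever tip",[(560,300),(575,290)],.068)
f("pin",[(487,60)],.07)
f("board",[(198,520),(616,520)],.012)
```

```text
tcp from cam [0.47951589 0.00829505] 0.17057358568899275
foot front x [-30.1 -30.2 -23.9 -24. ] z [-53.7  55.3 -50.2  50.9]
foot rear top x [-35.1 -35.2] z [-53.1  54.6]
mark x [45.2 45. ] z [-53.4  55.7]
collar x [-48.6 -48.6] z [-11.4  12.7]
lever tip x [-48.2 -50.2] z [32.4 35.4]
pin x [-94.4] z [16.3]
board x [14.3 14.2] z [-54.5  56.6]
```

Emit:
arm_command([
  {"x": -1.2,"y": 0,"z": 0.28,"spin": 0,"jaw": 88},
  {"x": -1.87,"y": 0,"z": 0.28,"spin": 0,"jaw": 88},
  {"x": -1.87,"y": 1,"z": 0.28,"spin": 0,"jaw": 88},
  {"x": -1.87,"y": 1.8,"z": 0.28,"spin": 0,"jaw": 88},
  {"x": -1.87,"y": 1.8,"z": 0.28,"spin": 0,"jaw": 88},
])

```text
t: 10.02
eef_pos: [0.4974, 0.0646, 0.1158]
ee_rot: [-90.2, -0.0, -98.3]
force: [-0.1, 0.8, 1.0]
finger_gap: 0.088
```

```bash
python3 -c "
from h import *
from workcell import eyes
go(.480,.01,.038,-98.35)
for n in ['wrist','side']:
  s=eyes.snapshot(n);pickle.dump(s,open(n+'8.pkl','wb'));cv2.imwrite('pics/%s8.png'%n,s['image'])
crop(s['image'],180,90,330,230,5,'pics/s8a.png')"
```

```text
pos [0.4974 0.0646 0.1158] rpy [-90.19  -0.   -98.3 ] F [-0.1  0.8  1. ] gap 88.0 t 10.025
units x 1.88 y 2.60 z -0.30 spin 0.01 dist mm 96.63297392599381
```

View pics/wrist8.png

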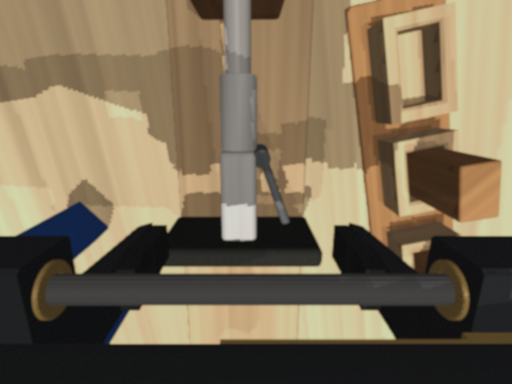

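View pics/s8a.png

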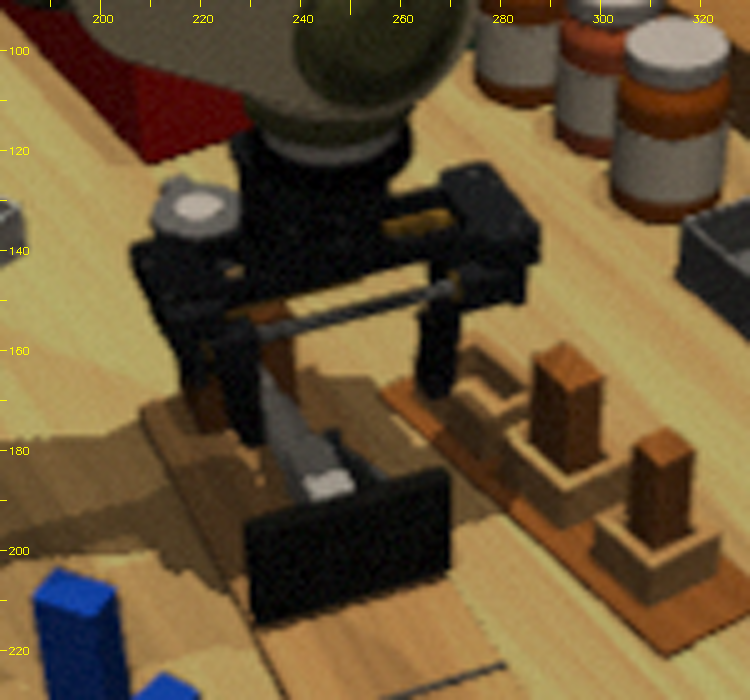

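Run:
```python
from h import *
w=load('wrist8')
R=cv2.Rodrigues(np.array(w["rvec"]))[0];c=-R.T@np.array(w["tvec"])
y=np.radians(-98.32);X=np.array([np.cos(y),np.sin(y)]);Z=np.array([-np.sin(y),np.cos(y)])
O=c[:2]+.06916*X
def f(n,uv,z):
    P=ray(w,uv,z)[:,:2]-O; print(n,"x",(P@X*1e3).round(1),"z",(P@Z*1e3).round(1))
f("foot front top",[(165,264),(320,264)],.085)
f("foot rear top",[(165,243),(320,243)],.085)
f("foot rear bottom",[(175,218),(310,218)],.018)
f("collar",[(221,200),(257,200)],.073)
f("tip",[(287,221)],.068)
```

```text
foot front top x [30.8 30.5] z [-56.9  46. ]
foot rear top x [15.6 15.3] z [-55.8  45.1]
foot rear bottom x [23.7 23.4] z [-66.3  51.8]
collar x [-10.1 -10.1] z [-19.8   4.2]
tip x [6.7] z [25.3]
```

Emit:
arm_command([
  {"x": 0,"y": 1,"z": 0,"spin": 0,"jaw": 88},
  {"x": 0,"y": 2,"z": 0,"spin": 0,"jaw": 88},
  {"x": 0,"y": 2.58,"z": 0,"spin": 0,"jaw": 88},
  {"x": 0,"y": 2.58,"z": 0,"spin": 0,"jaw": 88},
  {"x": 0,"y": 2.58,"z": 0,"spin": 0,"jaw": 88},
])

```text
t: 10.75
eef_pos: [0.498, 0.0641, 0.041]
ee_rot: [-89.9, 0.0, -98.3]
force: [-0.5, 0.5, 1.2]
finger_gap: 0.0876
```

```bash
python3 -c "
from h import *
from workcell import eyes
go(.480,.01,.038,-98.35)
for n in ['wrist','side']:
  s=eyes.snapshot(n);pickle.dump(s,open(n+'9.pkl','wb'));cv2.imwrite('pics/%s9.png'%n,s['image'])
crop(s['image'],180,90,330,230,5,'pics/s9a.png')"
```

```text
pos [0.498  0.0641 0.041 ] rpy [-89.87   0.   -98.34] F [-0.5  0.5  1.2] gap 87.6 t 10.75
units x 1.87 y 0.10 z -0.33 spin 0.00 dist mm 57.12259047791184
```

View pics/wrist9.png

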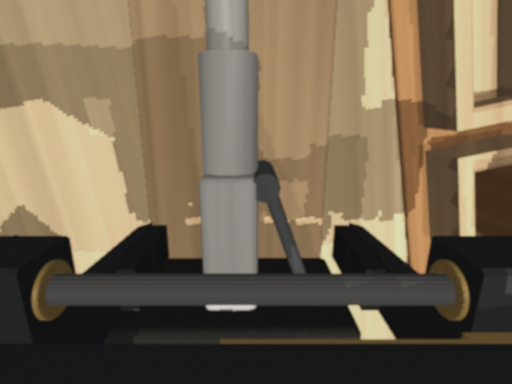

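View pics/s9a.png

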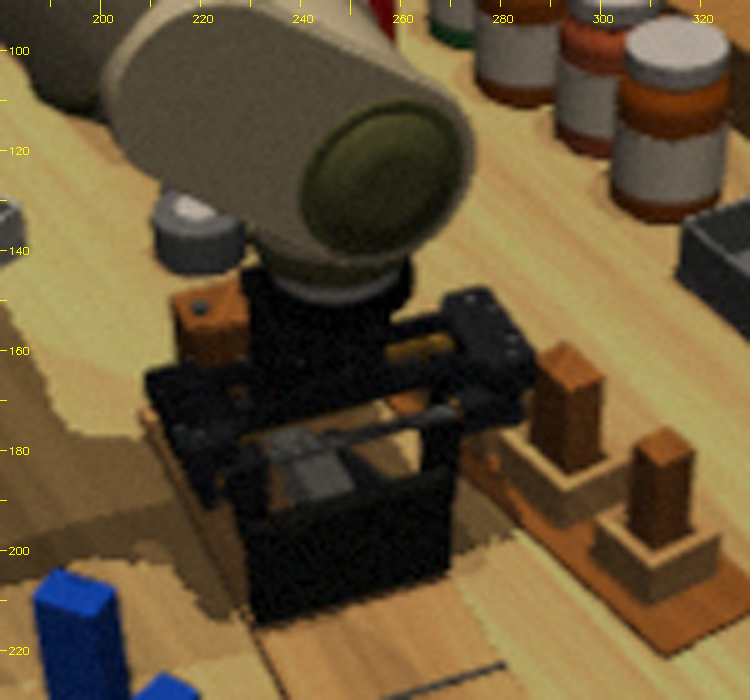

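Emit:
arm_command([
  {"x": 0.15,"y": 0,"z": 0,"spin": 0,"jaw": 88},
  {"x": 0.25,"y": 0,"z": 0,"spin": 0,"jaw": 88},
  {"x": 0.4,"y": 0,"z": 0,"spin": 0,"jaw": 88},
  {"x": 0.6,"y": 0,"z": 0,"spin": 0,"jaw": 88},
  {"x": 0.6,"y": 0,"z": 0,"spin": 0,"jaw": 88},
])

```text
t: 11.48
eef_pos: [0.4945, 0.046, 0.0399]
ee_rot: [-90.0, 0.0, -98.4]
force: [0.9, 2.0, 1.2]
finger_gap: 0.0881
```

Emit:
arm_command([
  {"x": 0.4,"y": 0,"z": 0,"spin": 0,"jaw": 88},
  {"x": 0.8,"y": 0,"z": 0,"spin": 0,"jaw": 88},
  {"x": 1.1,"y": 0,"z": 0,"spin": 0,"jaw": 88},
  {"x": 1.4,"y": 0,"z": 0,"spin": 0,"jaw": 88},
  {"x": 1.4,"y": 0,"z": 0,"spin": 0,"jaw": 88},
])

```text
t: 12.1
eef_pos: [0.4886, 0.0044, 0.0399]
ee_rot: [-90.0, -0.0, -98.4]
force: [2.2, 3.1, 1.5]
finger_gap: 0.0877
```

```bash
python3 -c "
from h import *
from workcell import eyes
go(.480,.01,.038,-98.35)
for n in ['wrist','side','scene']:
  s=eyes.snapshot(n);pickle.dump(s,open(n+'10.pkl','wb'));cv2.imwrite('pics/%s10.png'%n,s['image'])
crop(load('side10')['image'],190,120,310,260,5,'pics/s10a.png')
crop(load('scene10')['image'],195,130,315,240,5,'pics/c10a.png')
go(.480,.01,.038,-98.35)"
```

```text
pos [0.4886 0.0044 0.0399] rpy [-8.997e+01 -1.000e-02 -9.839e+01] F [2.2 3.1 1.5] gap 87.7 t 12.1
units x -0.14 y 0.06 z -0.31 spin -0.01 dist mm 10.404792443841943
pos [0.4886 0.005  0.0399] rpy [-89.97  -0.   -98.33] F [2.2 3.2 1.1] gap 88.3 t 12.25
units x -0.12 y 0.06 z -0.31 spin 0.00 dist mm 10.112879717025322
```

View pics/s10a.png

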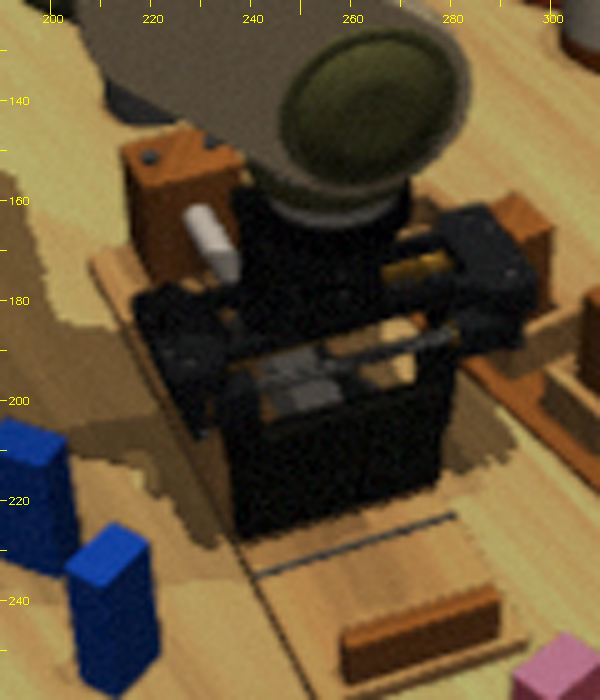

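View pics/c10a.png

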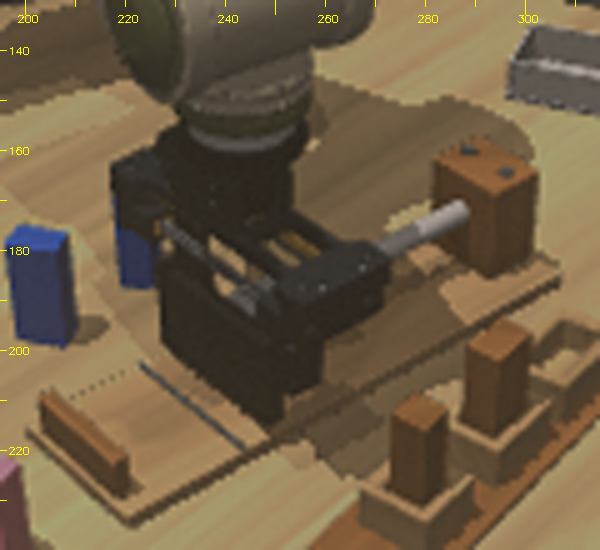

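View pics/wrist10.png

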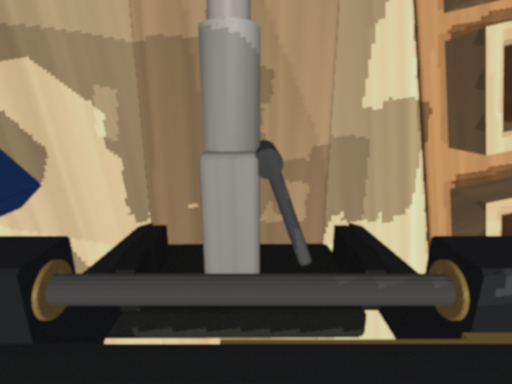

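Run:
```python
from h import *
y=np.radians(-98.35);X=np.array([np.cos(y),np.sin(y)]);Z=np.array([-np.sin(y),np.cos(y)])
def f(n,w,uv,z,O=np.zeros(2)):
    P=ray(w,uv,z)[:,:2]-O; print(n,"x",(P@X*1e3).round(1),"z",(P@Z*1e3).round(1))
w=load('wrist10');R=cv2.Rodrigues(np.array(w["rvec"]))[0];c=-R.T@np.array(w["tvec"]);O=c[:2]+.06916*X;print(O,O@X)
f("wrist foot front top rel tcp",w,[(135,336),(365,336)],.085,O)
f("wrist foot front, abs",w,[(135,336),(365,336)],.085)
s=load('side10');S=lambda l:[(190+a/5-.4,120+b/5-.4) for a,b in l]
f("side foot bot",s,S([(242,540),(438,488)]),.018)
f("side foot top",s,S([(235,438),(440,382)]),.085)
f("side mark",s,S([(258,575),(455,515)]),.012)
s=load('scene10');S=lambda l:[(195+a/5-.4,130+b/5-.4) for a,b in l]
f("scene foot bot",s,S([(282,423),(163,320)]),.018)
f("scene mark",s,S([(243,447),(140,364)]),.012)
w=load('wrist7')
A=lambda l:[(150+a/4-.4,60+b/4-.4) for a,b in l]
f("w7 mark abs",w,A([(207,629),(607,629)]),.012);f("w7 foot abs",w,A([(150,431),(660,431)]),.085)
```

```text
[0.48714607 0.00273051] -0.0734447544058181
wrist foot front top rel tcp x [20.7 20.8] z [-47.   47.2]
wrist foot front, abs x [-52.7 -52.7] z [434.6 528.8]
side foot bot x [-55.1 -50.7] z [421.3 526.7]
side foot top x [-58.4 -56.7] z [422.3 529.7]
side mark x [-34.9 -34.9] z [422.1 529.3]
scene foot bot x [-63.4 -69.2] z [529.7 399.2]
scene mark x [-35.5 -34.6] z [526.  420.4]
w7 mark abs x [-32.6 -32.8] z [419.8 528.9]
w7 foot abs x [-101.7 -101.9] z [423.1 524.1]
```

Emit:
arm_command([
  {"x": 0.2,"y": 0,"z": 0,"spin": 0,"jaw": 88},
  {"x": 0.4,"y": 0,"z": 0,"spin": 0,"jaw": 88},
  {"x": 0.4,"y": 0,"z": 0,"spin": 0,"jaw": 88},
])

```text
t: 12.62
eef_pos: [0.4868, -0.007, 0.0399]
ee_rot: [-90.0, 0.0, -98.3]
force: [2.8, 2.9, 1.5]
finger_gap: 0.0881
```

```bash
python3 -c "
from h import *
from workcell import eyes
go(.480,.01,.038,-98.35)
for n in ['wrist','side','scene']:
  s=eyes.snapshot(n);pickle.dump(s,open(n+'11.pkl','wb'));cv2.imwrite('pics/%s11.png'%n,s['image'])
crop(load('side11')['image'],215,170,305,245,8,'pics/s11a.png')
crop(load('scene11')['image'],205,180,285,240,8,'pics/c11a.png')
crop(load('wrist11')['image'],100,280,400,384,2,'pics/w11a.png')"
```

```text
pos [ 0.4868 -0.007   0.0399] rpy [-89.98   0.   -98.35] F [2.8 2.9 1.5] gap 88.1 t 12.625
units x -0.53 y 0.06 z -0.31 spin 0.00 dist mm 18.42897328136978
```

View pics/s11a.png

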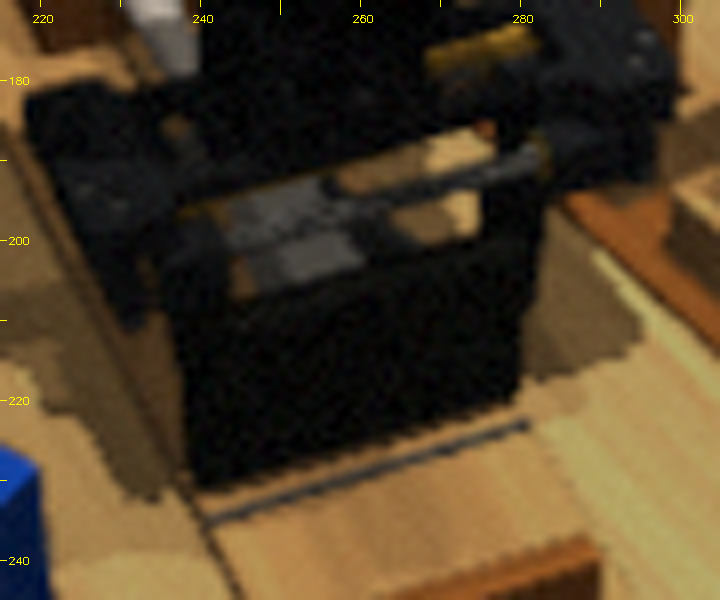

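View pics/c11a.png

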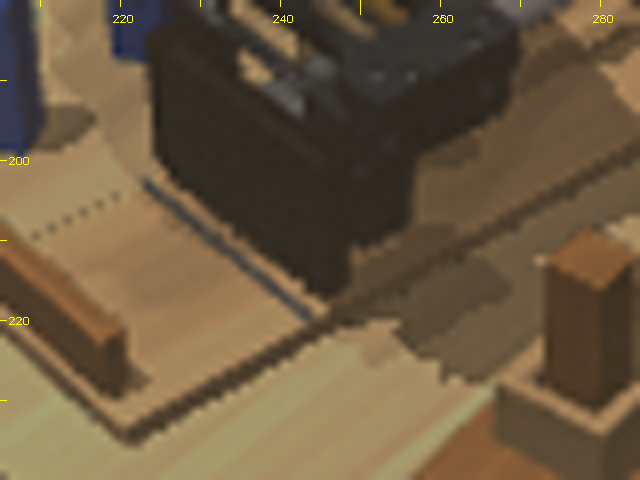

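View pics/w11a.png

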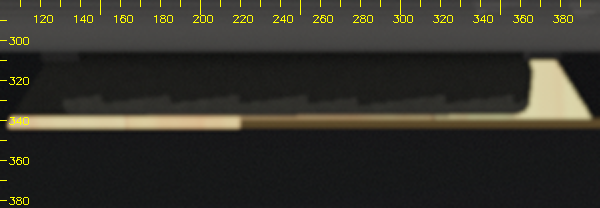

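```bash
cat > near.py <<'E'
from h import *
y=np.radians(-98.35);X=np.array([np.cos(y),np.sin(y)]);Z=np.array([-np.sin(y),np.cos(y)])
def f(n,w,uv,z,O=np.zeros(2)):
    P=ray(w,uv,z)[:,:2]-O; print(n,"x",(P@X*1e3).round(1),"z",(P@Z*1e3).round(1)); return (P@X*1e3).mean()
def S(x0,y0,k,l): return [(x0+a/k-.5+.5/k,y0+b/k-.5+.5/k) for a,b in l]
E
python3 - <<'E'
from near import *
s=load('side11');
a=f("side foot bot",s,S(215,170,8,[(215,487),(260,474),(480,413),(512,403)]),.018)
t=f("side foot top",s,S(215,170,8,[(175,318),(520,237)]),.085)
b=f("side mark",s,S(215,170,8,[(210,523),(527,425)]),.012);print(b-a)
s=load('scene11')
a=f("scene foot bot",s,S(205,180,8,[(165,178),(320,293)]),.018)
b=f("scene mark",s,S(205,180,8,[(148,184),(310,316)]),.012);print(b-a)
E
```

```text
side foot bot x [-42.5 -42.3 -40.1 -40.3] z [425.9 440.8 514.7 525.9]
side foot top x [-51.5 -44. ] z [419.4 529.4]
side mark x [-34.2 -34.8] z [420.8 528.8]
6.818238857831901
scene foot bot x [-38.7 -42.6] z [429.6 524. ]
scene mark x [-35.3 -35.6] z [422.  526.5]
5.219556485853509
```

Emit:
arm_command([
  {"x": 0.1,"y": 0,"z": 0,"spin": 0,"jaw": 88},
  {"x": 0.2,"y": 0,"z": 0,"spin": 0,"jaw": 88},
  {"x": 0.2,"y": 0,"z": 0,"spin": 0,"jaw": 88},
])

```text
t: 13.15
eef_pos: [0.4858, -0.0129, 0.0398]
ee_rot: [-90.0, 0.0, -98.3]
force: [3.4, 2.5, 0.2]
finger_gap: 0.0882
```

```bash
python3 -c "
from h import *
from workcell import eyes
go(.480,.01,.038,-98.35)
for n in ['wrist','side','scene']:
  s=eyes.snapshot(n);pickle.dump(s,open(n+'12.pkl','wb'));cv2.imwrite('pics/%s12.png'%n,s['image'])
crop(load('side12')['image'],215,170,305,245,8,'pics/s12a.png')
crop(load('scene12')['image'],205,180,285,240,8,'pics/c12a.png')
crop(load('wrist12')['image'],100,280,400,384,2,'pics/w12a.png')"
```

```text
pos [ 0.4858 -0.0129  0.0398] rpy [-89.99   0.   -98.34] F [3.4 2.5 0.2] gap 88.2 t 13.15
units x -0.73 y 0.06 z -0.30 spin 0.00 dist mm 23.716296428814566
```

View pics/s12a.png

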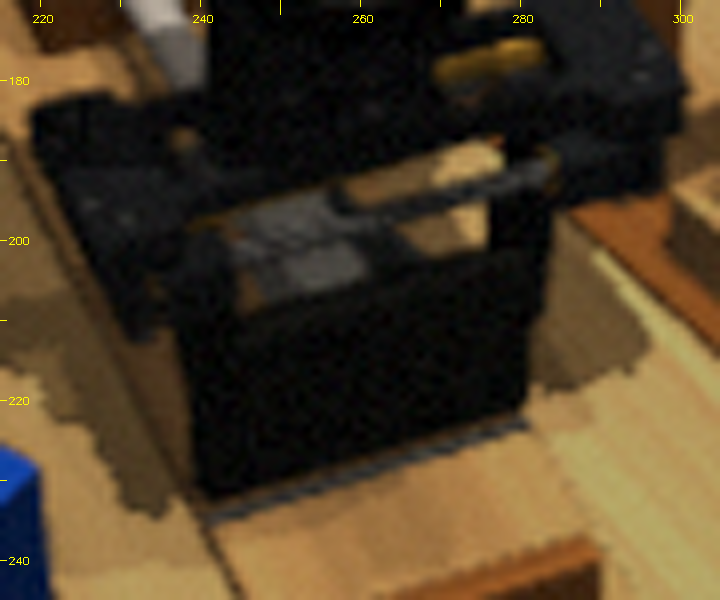

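View pics/c12a.png

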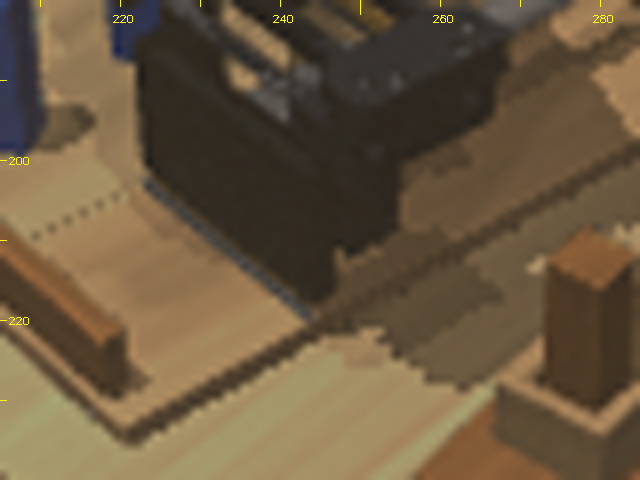

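View pics/w12a.png

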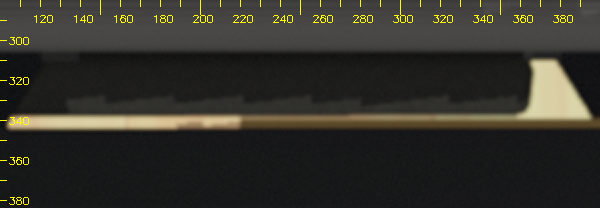

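Run:
```python
from near import *
s=load('side12')
m=ray(s,S(215,170,8,[(365,473)]),.012)[0];print("shift px 6mm up (x8):",(proj(s,m+[0,0,.006])-proj(s,m))*8,"1mm along x:",(proj(s,m+np.r_[X,0]*.001)-proj(s,m))*8)
a=f("side foot bot",s,S(215,170,8,[(220,497),(300,476),(440,438),(512,417)]),.018)
b=f("side mark",s,S(215,170,8,[(210,522),(527,425)]),.012);print(b-a)
s=load('scene12')
m=ray(s,S(205,180,8,[(230,250)]),.012)[0];print((proj(s,m+[0,0,.006])-proj(s,m))*8,"1mm along x:",(proj(s,m+np.r_[X,0]*.001)-proj(s,m))*8)
a=f("scene foot bot",s,S(205,180,8,[(150,180),(225,243),(305,303)]),.018)
b=f("scene mark",s,S(205,180,8,[(148,184),(310,316)]),.012);print(b-a)
# sharper profile: intensity along normal in side at several columns
im=cv2.cvtColor(load('side12')['image'],cv2.COLOR_BGR2GRAY)
for u in (250,258,266,274): print(u,im[215:240,u].tolist())
```

```text
shift px 6mm up (x8): [[ -0.28687245 -13.36051367]] 1mm along x: [[1.1974928  2.11197339]]
side foot bot x [-37.9 -36.6 -34.9 -34.5] z [425.8 452.  498.7 523.4]
side mark x [-34.6 -34.8] z [421.  528.8]
1.284015675155743
[[ -0.661207   -11.63145905]] 1mm along x: [[-2.03025003  1.08364517]]
scene foot bot x [-33.4 -32.8 -34.7] z [426.7 477.1 524.8]
scene mark x [-35.3 -35.6] z [422.  526.5]
-1.8253111345085387
250 [11, 9, 9, 7, 6, 1, 7, 6, 2, 6, 7, 11, 12, 8, 6, 38, 46, 46, 105, 119, 119, 120, 137, 144, 142]
258 [9, 12, 10, 14, 8, 5, 10, 4, 1, 7, 13, 10, 19, 43, 53, 59, 90, 100, 108, 124, 125, 131, 129, 134, 131]
266 [10, 7, 12, 3, 13, 7, 7, 4, 7, 9, 35, 48, 53, 108, 125, 123, 121, 119, 120, 117, 119, 119, 121, 123, 120]
274 [10, 15, 9, 10, 11, 12, 11, 15, 56, 59, 84, 133, 145, 143, 137, 136, 135, 136, 133, 130, 133, 130, 137, 135, 142]
```

Run:
```python
from near import *
g=lambda n:cv2.cvtColor(load(n)['image'],cv2.COLOR_BGR2GRAY).astype(float)
i8=(g('side8')+g('side9')+g('side10'))/3;i12=g('side12');s=load('side12')
ms=[];fs=[]
for u in range(246,278,2):
    r=i8[220:240,u];k=np.argmin(r); bgd=np.median(r); wt=np.clip(bgd-r,0,None); wt[:max(0,k-3)]=0; wt[k+4:]=0; wt[wt<.25*wt.max()]=0
    m=220+(wt*np.arange(20)).sum()/wt.sum()
    c=i12[210:236,u];j=[q for q in range(len(c)-1) if c[q]<25<=c[q+1]][0];e=210+j+(25-c[j])/(c[j+1]-c[j])
    ms.append((u,m));fs.append((u,e))
ms=np.array(ms);fs=np.array(fs)
pm=np.polyfit(ms[:,0]-262,ms[:,1],1);pf=np.polyfit(fs[:,0]-262,fs[:,1],1)
print("mark",pm,(ms[:,1]-np.polyval(pm,ms[:,0]-262)).round(1));print("foot",pf,(fs[:,1]-np.polyval(pf,fs[:,0]-262)).round(1))
uu=np.array([248,262,276.])
a=f("foot",s,np.c_[uu,np.polyval(pf,uu-262)],.018);b=f("mark",s,np.c_[uu,np.polyval(pm,uu-262)],.012);print("remaining",b-a)
```

```text
mark [-2.10693503e-01  2.27636239e+02] [ 2.3 -8.6  1.6  1.6  1.3  1.1  1.   0.7  0.7  0.5 -0.   0.1 -0.3 -0.4
 -0.6 -1. ]
foot [ -0.30687265 225.91563591] [-0.2 -0.  -0.   0.2 -0.2  0.1  0.1  0.   0.   0.2 -0.1  0.1 -0.1 -0.
  0.  -0.1]
foot x [-36.9 -37.1 -37.3] z [441.2 479.  517.5]
mark x [-41.1 -36.9 -32.7] z [442.6 478.8 515.5]
remaining 0.15503650564522786
```

Run:
```python
from near import *
g=lambda n:cv2.cvtColor(load(n)['image'],cv2.COLOR_BGR2GRAY).astype(float)
for nm in('side8','side9'):
    i8=g(nm);s=load(nm);ms=[]
    for u in range(246,280,2):
        r=i8[:,u];e=round(228-.306*(u-262));w=r[e-4:e+5];wt=np.clip(np.median(w)-10-w,0,None);ms.append((u,e-4+(wt*np.arange(9)).sum()/max(wt.sum(),1e-6)))
    ms=np.array(ms);p=np.polyfit(ms[:,0]-262,ms[:,1],1)
    for _ in range(3):
        k=abs(ms[:,1]-np.polyval(p,ms[:,0]-262))<.7;p=np.polyfit(ms[k,0]-262,ms[k,1],1)
    print(p,(ms[:,1]-np.polyval(p,ms[:,0]-262)).round(1))
    uu=np.array([248,262,276.]);f(nm,s,np.c_[uu,np.polyval(p,uu-262)],.012)
```

```text
[ -0.30780871 228.19701239] [ 0.   0.  -0.2  0.   0.  -0.1  0.1 -0.   0.2 -0.  -0.1  0.1  0.  -0.
  0.  -0.2  0. ]
side8 x [-35.  -35.1 -35.3] z [440.3 478.1 516.7]
[ -0.30797933 228.19971065] [ 0.   0.  -0.1  0.1  0.  -0.1  0.1 -0.   0.   0.  -0.1  0.1  0.   0.
  0.1 -0.1  0. ]
side9 x [-34.9 -35.1 -35.3] z [440.2 478.1 516.7]
```

Run:
```python
from near import *
g=lambda n:cv2.cvtColor(load(n)['image'],cv2.COLOR_BGR2GRAY).astype(float)
s=load('scene12');i0=g('scene10');i1=g('scene12')
print([i0[195:222,u].astype(int).tolist() for u in (230,238)]);print([i1[195:222,u].astype(int).tolist() for u in (230,238)])
ms=[];fs=[]
for u in range(226,243):
    e=round(202.8+(u-223)*.815);w=i0[e-4:e+5,u];wt=np.clip(np.median(w)-12-w,0,None)
    ms.append((u,e-4+(wt*np.arange(9)).sum()/max(wt.sum(),1e-6)))
    c=i1[190:222,u];th=42;j=[q for q in range(len(c)-1) if c[q]<th<=c[q+1]];fs.append((u,190+j[0]+(th-c[j[0]])/(c[j[0]+1]-c[j[0]])))
def rf(a):
    a=np.array(a);p=np.polyfit(a[:,0]-234,a[:,1],1)
    for _ in range(4):
        r=abs(a[:,1]-np.polyval(p,a[:,0]-234));k=r<max(.5,np.median(r)*1.5);p=np.polyfit(a[k,0]-234,a[k,1],1)
    print(p,(a[:,1]-np.polyval(p,a[:,0]-234)).round(1));return p
pm=rf(ms);pf=rf(fs);uu=np.array([227,234,241.])
a=f("foot",s,np.c_[uu,np.polyval(pf,uu-234)],.018);b=f("mark",s,np.c_[uu,np.polyval(pm,uu-234)],.012);print("remaining",b-a)
```

```text
[[45, 43, 44, 44, 42, 42, 54, 112, 121, 116, 112, 110, 107, 87, 86, 116, 123, 121, 118, 118, 120, 122, 127, 129, 129, 132, 137], [41, 43, 42, 42, 44, 45, 44, 44, 46, 45, 45, 44, 48, 100, 104, 102, 125, 129, 131, 94, 67, 101, 137, 141, 137, 138, 141]]
[[44, 44, 43, 43, 45, 47, 44, 44, 44, 45, 47, 44, 61, 70, 79, 101, 106, 118, 118, 117, 119, 122, 127, 128, 128, 132, 136], [41, 47, 44, 42, 42, 42, 43, 43, 43, 43, 44, 43, 44, 43, 44, 43, 47, 44, 51, 69, 68, 102, 137, 141, 137, 138, 140]]Traceback (most recent call last):
  File "<stdin>", line 9, in <module>
IndexError: list index out of range
```

Emit:
arm_command([
  {"x": 0.04,"y": 0,"z": -0.08,"spin": 0,"jaw": 88},
  {"x": 0.04,"y": 0,"z": -0.15,"spin": 0,"jaw": 88},
  {"x": 0.04,"y": 0,"z": -0.15,"spin": 0,"jaw": 80},
  {"x": 0.04,"y": 0,"z": -0.15,"spin": 0,"jaw": 70},
  {"x": 0.04,"y": 0,"z": -0.15,"spin": 0,"jaw": 60},
], force=20)

```text
t: 13.92
eef_pos: [0.4817, -0.0134, 0.0399]
ee_rot: [-89.9, -0.0, -98.3]
force: [9.0, 4.6, -1.8]
finger_gap: 0.0623
```

```bash
python3 -c "
from h import *
from workcell import eyes
go(.480,.01,.038,-98.35)
for n in ['wrist','side','scene']:
  s=eyes.snapshot(n);pickle.dump(s,open(n+'13.pkl','wb'));cv2.imwrite('pics/%s13.png'%n,s['image'])
crop(load('side13')['image'],215,170,305,245,8,'pics/s13a.png')"
```

```text
pos [ 0.4817 -0.0134  0.0399] rpy [-8.992e+01 -1.000e-02 -9.827e+01] F [ 9.   4.6 -1.8] gap 62.3 t 13.925
units x -0.77 y 0.06 z -0.17 spin 0.01 dist mm 23.575904824399096
```

View pics/wrist13.png

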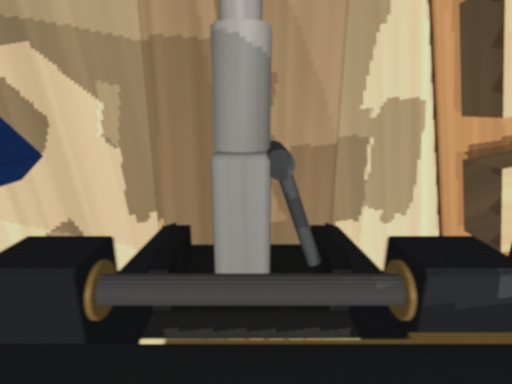

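View pics/s13a.png

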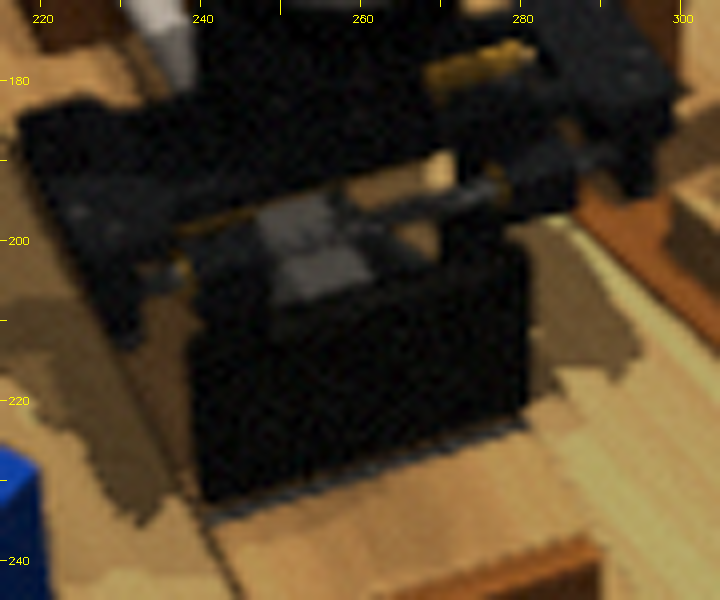

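```bash
cat > rem.py <<'E'
from near import *
import sys
def rem(n):
    g=lambda n:cv2.cvtColor(load(n)['image'],cv2.COLOR_BGR2GRAY).astype(float)
    i=g('side'+n);s=load('side'+n);fs=[]
    for u in range(246,278):
        e=round(226-.307*(u-262));c=i[e-6:e+6,u];j=[q for q in range(11) if c[q]<25<=c[q+1]]
        if j: fs.append((u,e-6+j[0]+(25-c[j[0]])/(c[j[0]+1]-c[j[0]])))
    a=np.array(fs);p=np.polyfit(a[:,0]-262,a[:,1],1);uu=np.array([248,262,276.])
    x=f("side",s,np.c_[uu,np.polyval(p,uu-262)],.018);print(p,np.std(a[:,1]-np.polyval(p,a[:,0]-262)).round(2),"side remaining",-35.1-x)
    i=g('scene'+n);out=[]
    for u in range(227,243):
        m=208.5+(u-230)*.8; e=round(m);c=i[e-6:e+3,u];j=[q for q in range(8) if c[q]<56<=c[q+1]]
        if j: out.append(((m-(e-6+j[-1]+(56-c[j[-1]])/(c[j[-1]+1]-c[j[-1]])))-1.45)/.34)
    print("scene remaining",np.median(out).round(2),np.array(out).round(1).tolist())
for n in sys.argv[1:]: rem(n)
E
python3 rem.py 11 12 13
```

```text
side x [-42.7 -43.1 -43.6] z [443.4 481.5 520.3]
[ -0.31122056 224.05560976] 0.14 side remaining 8.047739962979946
scene remaining 6.58 [6.7, 6.9, 6.6, 7.2, 6.5, 6.3, 6.8, 5.8, 7.2, 6.4, 6.2, 6.3, 6.6, 7.1, 6.6, 7.6]
side x [-36.9 -37.1 -37.4] z [441.2 479.  517.5]
[ -0.30754476 225.89980067] 0.11 side remaining 2.032171492636941
scene remaining 0.61 [1.4, 0.4, 0.9, 1.0, 0.6, 1.0, 0.1, 0.5, -0.5, 0.6, 1.3, 0.5, 1.2, 0.6, 1.5, -0.4]
side x [-34.7 -35.3 -36. ] z [440.4 478.3 516.9]
[ -0.31674443 226.45856249] 0.25 side remaining 0.2228348984587143
scene remaining -1.8 [-2.4, -2.6, 0.1, -1.1, -1.1, -2.4, -0.1, -2.8, -1.2, -1.6, -2.9, -1.2, -3.2, -0.5, -2.0, -2.0]
```

Emit:
arm_command([
  {"x": -0.03,"y": 0,"z": 0,"spin": 0,"jaw": 50},
  {"x": -0.03,"y": 0,"z": 0,"spin": 0,"jaw": 40},
  {"x": -0.03,"y": 0,"z": 0,"spin": 0,"jaw": 30},
  {"x": -0.03,"y": 0,"z": 0,"spin": 0,"jaw": 25},
  {"x": -0.03,"y": 0,"z": 0,"spin": 0,"jaw": 20},
], force=25)

```text
t: 14.7
eef_pos: [0.4811, -0.0125, 0.0401]
ee_rot: [-90.0, -0.0, -98.3]
force: [1.8, 4.4, 5.6]
finger_gap: 0.0299
```

```bash
python3 -c "
from h import *
from workcell import eyes
go(.480,.01,.038,-98.35)
for n in ['wrist','side','scene']:
  s=eyes.snapshot(n);pickle.dump(s,open(n+'14.pkl','wb'));cv2.imwrite('pics/%s14.png'%n,s['image'])
"; python3 rem.py 14
```

```text
pos [ 0.4811 -0.0125  0.0401] rpy [-9.001e+01 -1.000e-02 -9.830e+01] F [1.8 4.4 5.6] gap 29.9 t 14.7
units x -0.74 y 0.07 z -0.15 spin 0.01 dist mm 22.621729336909812
side x [-36.  -36.5 -37. ] z [440.9 478.8 517.4]
[ -0.31329823 226.08669937] 0.14 side remaining 1.4272325275765638
scene remaining -0.17 [-0.2, 0.6, -0.3, -0.4, 0.5, -1.0, 0.3, -0.4, -0.6, -1.2, 0.6, -0.1, 0.2, 0.9, -0.8, -0.1]
```

View pics/wrist14.png

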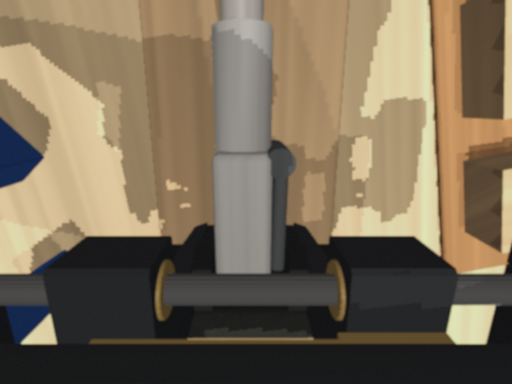

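Emit:
arm_command([
  {"x": 0,"y": 0,"z": 0,"spin": 0,"jaw": 20},
  {"x": 0,"y": 0,"z": 0,"spin": 0,"jaw": 20},
  {"x": 0,"y": 0,"z": 0,"spin": 0,"jaw": 20},
  {"x": 0,"y": 0,"z": 0,"spin": 0,"jaw": 20},
  {"x": 0,"y": 0,"z": 0,"spin": 0,"jaw": 20},
], force=25)

```text
t: 15.48
eef_pos: [0.4811, -0.0125, 0.0401]
ee_rot: [-90.0, -0.0, -98.3]
force: [1.7, 3.5, 5.6]
finger_gap: 0.0298
```

```bash
python3 -c "
from h import *
from workcell import eyes
go(.480,.01,.038,-98.35)
for n in ['wrist','side','scene']:
  s=eyes.snapshot(n);pickle.dump(s,open(n+'15.pkl','wb'));cv2.imwrite('pics/%s15.png'%n,s['image'])
crop(load('wrist15')['image'],180,120,330,280,5,'pics/w15a.png')
"; python3 rem.py 15
```

```text
pos [ 0.4811 -0.0125  0.0401] rpy [-9.001e+01 -1.000e-02 -9.830e+01] F [1.7 3.5 5.6] gap 29.8 t 15.475
units x -0.74 y 0.07 z -0.15 spin 0.01 dist mm 22.623907073276282
side x [-35.9 -36.4 -36.9] z [440.8 478.7 517.3]
[ -0.31372777 226.1191935 ] 0.14 side remaining 1.3219447815776775
scene remaining -0.22 [-0.3, 0.8, -0.2, -0.3, 0.4, -1.0, 0.7, -0.2, -0.5, -1.0, 0.8, -1.6, -0.0, 1.0, -0.6, -0.0]
```

View pics/side15.png

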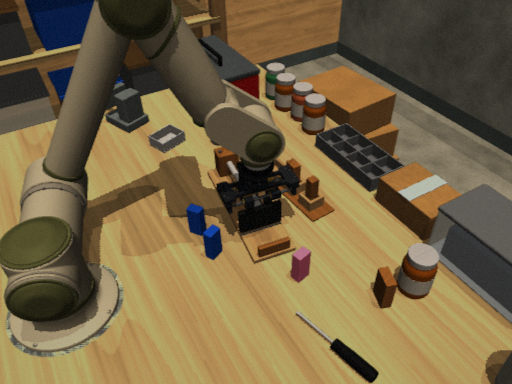

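View pics/w15a.png

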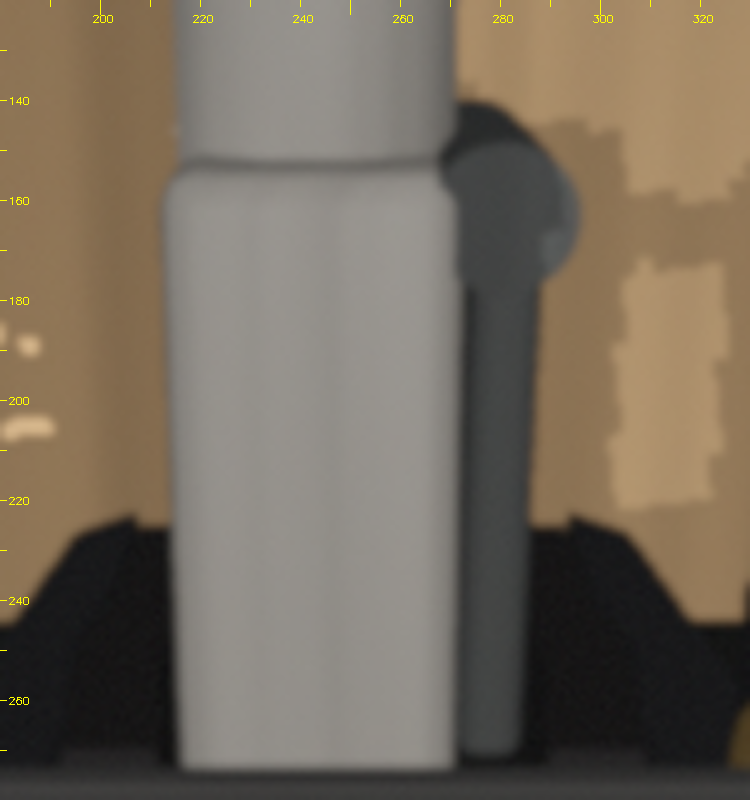

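```bash
python3 -c "
from workcell import job
print(job.sign_off())"
```

```text
the job is handed in; nothing more can be done
None
```

I put the medium block back in its socket, pulled the leg out to the mark, closed the lever there, and handed the job in with the arm still holding. The clock read 15.5 s of the 51 s allowed.

- **Block:** it stands upright and released in the middle socket. That socket's outline and hole measured 49 x 61 mm and 30 x 42 mm, which fits the medium one. Going down, I felt a 5 N push-back with the tool within 0.1 mm of the seated height. The side view afterwards showed its top level with the small block's.
- **Leg position:** my checks put the foot's end face within about 1.5 mm of the mark line's middle, but they disagree a little:

| Check | Distance from the mark |
|---|---|
| Side camera | 1.3 mm short |
| Scene camera | 0.2 mm past |
| Arm travel | about 0.1 mm past |

- **Lever:** I closed it only once the leg was at the mark, and the wrist view shows it flat along the collar. The gripper opening reads 29.8 mm where 31 mm was expected. I took that as measuring error and did not look into it further.
- **Hold:** the lever and collar are gripped with 25 N, and position and force stayed steady over the last 0.6 s.
- **Other things on the bench:** the last side view shows nothing else on the bench visibly moved. The torch and tape measure were hidden behind the arm in that view.

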